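# Load three capacitors into the sloping test carrier

## Task

Take the three power capacitors from the flat black tray and lay one in each well of the sloping blue test carrier, brass terminal down the slope. Push each one down its well until its spring contact is pressed in about half-way, never to the bottom, and leave it lying there squarely in its cradles. Leave the multimeter, the transformer and the panel meter where they stand.

Things in the scene. Friction and masses are not known exactly. Their poses are not given: they have to be found in the camera images.
- carrier: Fixed sloping test carrier, 280 mm wide (y), 180 deep (x), 145 high. Origin under its centre; x towards its high edge, away from the robot. Blue deck 30 degrees from level, low edge to the robot, three wells 90 mm apart parted by 10 mm high strips. A well is two white 90-degree V cradles, 20 mm long, centred 31 mm below and 37 mm above the well point, open between for fingers, and a spring contact at its low end.
- well1 (a point): The left-hand (towards the carrier's +y) well: where a capacitor's centre is when it lies in the cradles, terminal just touching the unpressed contact. x points up the slope along the well, y across, z square to the deck (30 degrees from vertical, leaning to the robot). 36 mm above the deck.
- contact1 (a joint): Spring contact of that left-hand (towards the carrier's +y) well: brass disc 24 mm across, on a black housing 50 mm high over the deck, facing up the slope, 50 mm below the well point. 0 = out, 0.012 m = bottomed; about 0.45 N per mm, no latch: the capacitor's weight and friction keep it pressed.
- well2 (a point): The middle well: where a capacitor's centre is when it lies in the cradles, terminal just touching the unpressed contact. x points up the slope along the well, y across, z square to the deck (30 degrees from vertical, leaning to the robot). 36 mm above the deck.
- contact2 (a joint): Spring contact of that middle well: brass disc 24 mm across, on a black housing 50 mm high over the deck, facing up the slope, 50 mm below the well point. 0 = out, 0.012 m = bottomed; about 0.45 N per mm, no latch: the capacitor's weight and friction keep it pressed.
- well3 (a point): The right-hand (towards the carrier's -y) well: where a capacitor's centre is when it lies in the cradles, terminal just touching the unpressed contact. x points up the slope along the well, y across, z square to the deck (30 degrees from vertical, leaning to the robot). 36 mm above the deck.
- contact3 (a joint): Spring contact of that right-hand (towards the carrier's -y) well: brass disc 24 mm across, on a black housing 50 mm high over the deck, facing up the slope, 50 mm below the well point. 0 = out, 0.012 m = bottomed; about 0.45 N per mm, no latch: the capacitor's weight and friction keep it pressed.
- tray: Fixed flat black tray 150 x 300 mm, floor 4 mm thick, rim 10 mm high. Origin under its centre, x away from the robot. The capacitors lie on its floor 90 mm apart along y, terminals to the robot, between orange chocks 5 mm high that lie 24 to 40 mm either side of the tray's middle in x.
- cap1_center (a point): Loose capacitor: pale aluminium can with a green band, 42 mm in diameter, 100 mm long overall, about 0.35 kg, at first lying level in the tray. Point on its axis at half its length, 21 mm above what it lies on; x runs along the can away from the terminal. In a well it stays where it is left until pushed.
- cap1_terminal (a point): Tip of that capacitor's brass terminal (18 mm across, 8 mm long, on the black end), 50 mm from its centre; same axes.
- cap2_center (a point): Loose capacitor: pale aluminium can with a green band, 42 mm in diameter, 100 mm long overall, about 0.35 kg, at first lying level in the tray. Point on its axis at half its length, 21 mm above what it lies on; x runs along the can away from the terminal. In a well it stays where it is left until pushed.
- cap2_terminal (a point): Tip of that capacitor's brass terminal (18 mm across, 8 mm long, on the black end), 50 mm from its centre; same axes.
- cap3_center (a point): Loose capacitor: pale aluminium can with a green band, 42 mm in diameter, 100 mm long overall, about 0.35 kg, at first lying level in the tray. Point on its axis at half its length, 21 mm above what it lies on; x runs along the can away from the terminal. In a well it stays where it is left until pushed.
- cap3_terminal (a point): Tip of that capacitor's brass terminal (18 mm across, 8 mm long, on the black end), 50 mm from its centre; same axes.
- multimeter: Loose bystander: blue and grey hand multimeter lying flat, 150 x 75 x 40 mm. Origin under its centre.
- transformer: Loose bystander: transformer with dark steel core and green coil, 85 x 80 x 70 mm. Origin under its centre.
- panel_meter: Loose bystander: black panel meter with white dials, 60 x 90 x 90 mm. Origin under its centre.
Mind the look-alikes: they are no part of the job. Leave any red or turquoise look-alike of the part that bears cap1_center alone.

How it is judged:
At the end, for the whole second after the job is handed in: Each of the three wells holds one capacitor lying in both cradles (centre within 4 mm of the well's axis sideways and square to the deck, within 0.08 rad of the well's direction), terminal down the slope, and its spring contact stands pressed in between 2.5 and 9.5 mm (((y of cap1_center in the frame of well1 between -0.004 and 0.004 m and z of cap1_center in the frame of well1 between -0.004 and 0.004 m and angle between the x axis of cap1_center and the x axis of well1, either way round below 0.08 rad and x of cap1_terminal in the frame of well1 below -0.045 m and x of cap1_center in the frame of well1 between -0.013 and 0 m) or (y of cap2_center in the frame of well1 between -0.004 and 0.004 m and z of cap2_center in the frame of well1 between -0.004 and 0.004 m and angle between the x axis of cap2_center and the x axis of well1, either way round below 0.08 rad and x of cap2_terminal in the frame of well1 below -0.045 m and x of cap2_center in the frame of well1 between -0.013 and 0 m) or (y of cap3_center in the frame of well1 between -0.004 and 0.004 m and z of cap3_center in the frame of well1 between -0.004 and 0.004 m and angle between the x axis of cap3_center and the x axis of well1, either way round below 0.08 rad and x of cap3_terminal in the frame of well1 below -0.045 m and x of cap3_center in the frame of well1 between -0.013 and 0 m)) and value of joint contact1 between 0.0025 and 0.0095 m and ((y of cap1_center in the frame of well2 between -0.004 and 0.004 m and z of cap1_center in the frame of well2 between -0.004 and 0.004 m and angle between the x axis of cap1_center and the x axis of well2, either way round below 0.08 rad and x of cap1_terminal in the frame of well2 below -0.045 m and x of cap1_center in the frame of well2 between -0.013 and 0 m) or (y of cap2_center in the frame of well2 between -0.004 and 0.004 m and z of cap2_center in the frame of well2 between -0.004 and 0.004 m and angle between the x axis of cap2_center and the x axis of well2, either way round below 0.08 rad and x of cap2_terminal in the frame of well2 below -0.045 m and x of cap2_center in the frame of well2 between -0.013 and 0 m) or (y of cap3_center in the frame of well2 between -0.004 and 0.004 m and z of cap3_center in the frame of well2 between -0.004 and 0.004 m and angle between the x axis of cap3_center and the x axis of well2, either way round below 0.08 rad and x of cap3_terminal in the frame of well2 below -0.045 m and x of cap3_center in the frame of well2 between -0.013 and 0 m)) and value of joint contact2 between 0.0025 and 0.0095 m and ((y of cap1_center in the frame of well3 between -0.004 and 0.004 m and z of cap1_center in the frame of well3 between -0.004 and 0.004 m and angle between the x axis of cap1_center and the x axis of well3, either way round below 0.08 rad and x of cap1_terminal in the frame of well3 below -0.045 m and x of cap1_center in the frame of well3 between -0.013 and 0 m) or (y of cap2_center in the frame of well3 between -0.004 and 0.004 m and z of cap2_center in the frame of well3 between -0.004 and 0.004 m and angle between the x axis of cap2_center and the x axis of well3, either way round below 0.08 rad and x of cap2_terminal in the frame of well3 below -0.045 m and x of cap2_center in the frame of well3 between -0.013 and 0 m) or (y of cap3_center in the frame of well3 between -0.004 and 0.004 m and z of cap3_center in the frame of well3 between -0.004 and 0.004 m and angle between the x axis of cap3_center and the x axis of well3, either way round below 0.08 rad and x of cap3_terminal in the frame of well3 below -0.045 m and x of cap3_center in the frame of well3 between -0.013 and 0 m)) and value of joint contact3 between 0.0025 and 0.0095 m); the robot touches nothing.
It fails at once if a spring contact is driven to the bottom (over 11.5 mm) (value of joint any of contact1, contact2, contact3 above 0.0115 m).
It fails at once if the multimeter, the transformer or the panel meter is moved by more than 20 mm (distance of any of multimeter, transformer, panel_meter from where it was at the start of the episode above 0.02 m).
It also fails if it takes over 72 s, if anything falls off the work surface, if the arm or the gripper's body presses on something with over 40 N, if the wrist force passes 120 N, or if a joint passes its speed limit or range.

## Robot

A 6-joint arm with a two-finger parallel gripper is mounted at the origin on the work surface. World frame = base frame: x ahead of the robot, y to its left, z up, the work surface at z = 0. Lengths are in m, angles in rad, forces in N, time in s.
With the tool pointing down it reaches from about 0.35 to 0.85 m from the base axis. Payload 8.1 kg.
Tool frame: the origin (TCP) lies on the mounting face of the last link; the fingertips stand 186 mm ahead of it and the grasp point (between the pads) lies 167 mm ahead of it (grip_point_offset is the distance from the TCP to the grasp point, in m); z points along the fingers, y is the direction in which the jaws open and shut (so a half turn about z gives the same grasp; the last joint's range is limited). The gripper opens to 93 mm and grips with 3 to 60 N. Pads are 15 mm wide; open, the fingers measure 128 mm over their backs; the gripper's body (75 mm by 188 mm) begins 65 mm behind the grasp point.
Start: joints at [1.211, 0.13, 1.488, -0, 1.523, -0.085], TCP at [0.163, 0.577, 0.405] pointing down, gripper open.
Joint ranges: [-2.96, 2.96], [-0.89, 2.26], [0.02, 2.5], [-1.34, 4.48], [0, 2.73], [-2.66, 2.66]. Speed limits (rad/s): [2.39, 2.39, 2.79, 3.14, 3.14, 3.14].

## Interface

Orientations are given as a rotation vector (axis times angle).
In Python, from plant import read_state, read_camera, close_job, grip_point_offset gives the robot as it stands.
- The arm moves only by the shell command python3 -m creep 'ROWS' [OPENING] [FORCE]. ROWS is JSON, a list of rows, each a list of 2 entries, a list of its own where there are three numbers: the shift along the tool's x, y, z in cm, then the turn, a rotation vector about the tool's x, y, z in degrees. In form: [[[tx, ty, tz], [rx, ry, rz]], ...]. A call has 1 to 12 rows; each row shifts and turns the commanded pose from where the row before left it, along the tool's axes as they then stand; what a row does not reach is not made up. A row lasts 1/12 s, in which the tool goes at most 41.7 mm and 7.16 degrees, less where a joint would pass 70% of its speed; a pose out of reach is approached as far as the arm can. A call is refused whole if a number of a shift passes 4.17 or a number of a turn 7.16, either way. A call with a gripper value outside its range is refused whole. OPENING is the opening in per cent of the stroke, from 0 (shut) to 100 (fully open), set as the call begins (- or left out, the last holds). The fingers move at their own pace and stop on an object; FORCE is the grip in N (left out, the last holds). Time passes only in rows, so rows that do not move let the fingers close. It gives the time, the measured TCP pose, the force and the opening at its end, in the units of the state.
- read_state(): the state, without advancing time (a new reading comes with each control period).
- read_camera(name): name is "scene" or "side" or "wrist"; returns a dict with "img" (400x640x3 uint8, red, green, blue), "K" (3x3 intrinsics, pixels), "T" (4x4, takes a point from camera to world coordinates). Camera axes: x right, y down, z forward; pixel columns grow to the right and rows downward; lengths in m; the calibration is good to about 2 mm. A picture is of the moment at which its call begins. There is no depth.
- close_job(): hands the job in, once; it reports no verdict.
The state is a dict: "t": time; "q": joint angles; "dq": joint speeds; "joint_torque": joint torques, N m; "tool_pos": TCP position; "orientation": TCP orientation; "force": force on the tool from outside, world axes, zero at the start; "wrist_torque": the same for the moment, N m; "opening": finger opening in m.
Only numpy, scipy, OpenCV 4.12 (cv2) and the standard library are available. Lean on these libraries where they do the work, as an engineer would, in place of code of your own. Each camera call takes 0.05 s, during which the arm holds its last target.

## Working session

There is one attempt and no reset: what is moved stays moved. The work goes in short steps, Python scripts to look and compute and a shell command to move; the robot and the scene stay as the last step left them, time stands still between calls to the robot, and variables do not carry over. Pictures are saved under pics/ and viewed, and the job is handed in when it is done.

```bash
ls; mkdir -p pics; python3 - <<'E'
from plant import *
import cv2,numpy as np
s=read_state(); print({k:np.round(v,3).tolist() for k,v in s.items()}, grip_point_offset)
for n in ["scene","side","wrist"]:
    c=read_camera(n); cv2.imwrite(f"pics/a_{n}.png",c["img"][:,:,::-1]); print(n,np.round(c["K"],1).tolist(),np.round(c["T"],3).tolist())
E
```

```text
pics
{'t': 0.0, 'q': [1.211, 0.131, 1.489, -0.0, 1.523, -0.085], 'dq': [-0.002, 0.001, 0.002, 0.0, -0.001, -0.001], 'joint_torque': [0.002, -55.986, -49.175, 0.077, 0.036, -0.0], 'tool_pos': [0.163, 0.577, 0.404], 'orientation': [-0.43, -3.112, 0.003], 'force': [0.184, -0.12, -0.903], 'wrist_torque': [-0.023, 0.014, 0.037], 'opening': 0.093} 0.1673
scene [[412.0, 0.0, 312.4], [0.0, 412.0, 202.8], [0.0, 0.0, 1.0]] [[-0.848, 0.44, -0.294, 0.925], [0.529, 0.72, -0.449, 0.588], [0.014, -0.536, -0.844, 1.118], [0.0, 0.0, 0.0, 1.0]]
side [[367.1, 0.0, 316.0], [0.0, 367.1, 201.0], [0.0, 0.0, 1.0]] [[-0.999, -0.012, 0.04, 0.499], [-0.04, 0.551, -0.834, 0.948], [-0.012, -0.835, -0.551, 0.676], [0.0, 0.0, 0.0, 1.0]]
wrist [[301.1, 0.0, 318.6], [0.0, 301.1, 197.6], [0.0, 0.0, 1.0]] [[0.273, 0.919, 0.286, 0.084], [0.962, -0.26, -0.083, 0.599], [-0.002, 0.297, -0.955, 0.383], [0.0, 0.0, 0.0, 1.0]]
```

View pics/a_scene.png

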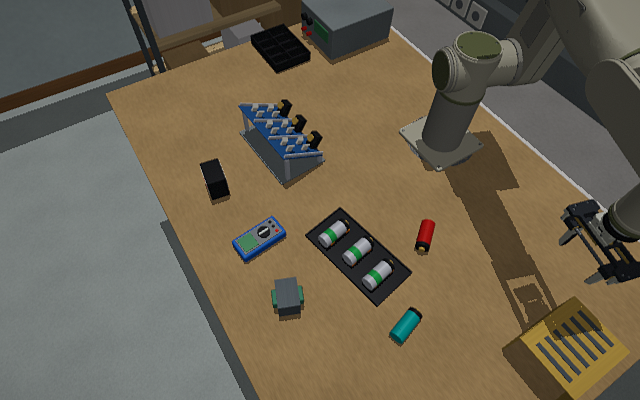

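View pics/a_side.png

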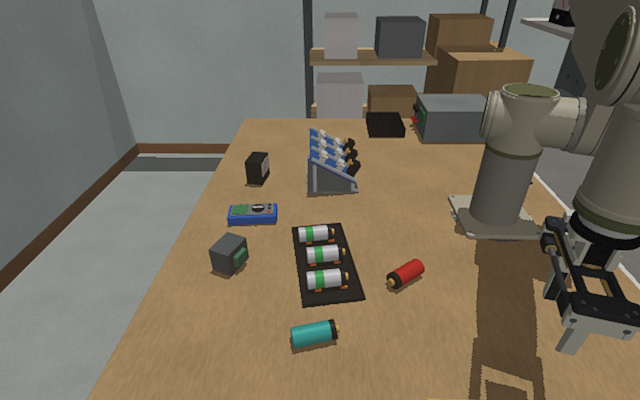

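View pics/a_wrist.png

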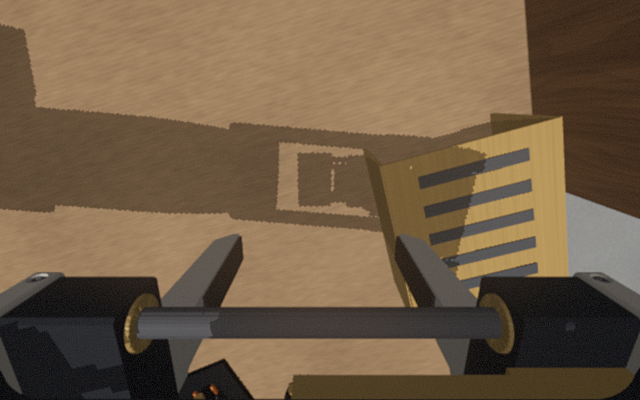

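The scene view shows three pale cans with green bands in the black tray at about (333,234), (357,250) and (378,275). A red look-alike lies at (425,235) and a turquoise one at (406,325), both outside the tray. The carrier is at (280,140). I'll enlarge crops of both views to confirm the cans and pick points to measure.

```bash
python3 - <<'E'
import cv2,numpy as np
a=cv2.imread("pics/a_scene.png"); b=cv2.imread("pics/a_side.png")
def crop(im,x,y,w,h,f,n):
    o=cv2.resize(im[y:y+h,x:x+w],None,fx=f,fy=f,interpolation=cv2.INTER_CUBIC)
    for i in range(0,w,10): cv2.putText(o,str(x+i) if i%20==0 else "",(i*f,10),0,.35,(0,255,255),1); cv2.line(o,(i*f,12),(i*f,18),(0,255,255),1)
    for i in range(0,h,10): cv2.putText(o,str(y+i) if i%20==0 else "",(0,i*f+4),0,.35,(0,255,255),1)
    cv2.imwrite(n,o)
crop(a,300,200,130,110,5,"pics/b1.png"); crop(b,285,215,90,95,6,"pics/b2.png")
crop(a,230,90,110,100,6,"pics/b3.png"); crop(b,295,120,80,80,7,"pics/b4.png")
E
```

```text
(no output)
```

View pics/b1.png

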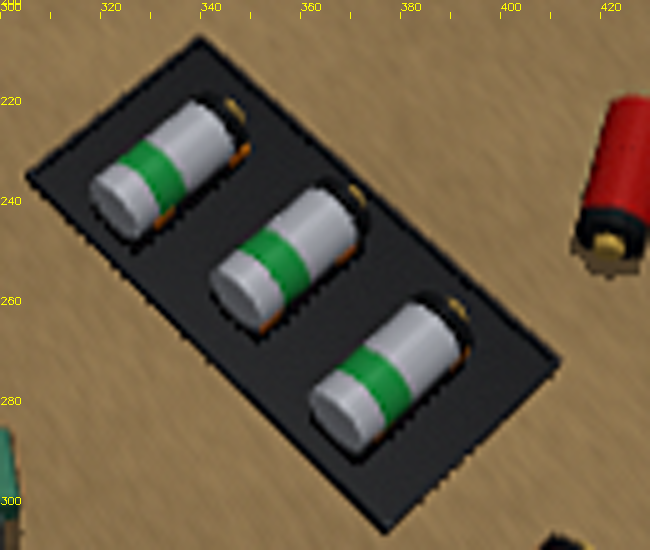

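View pics/b2.png

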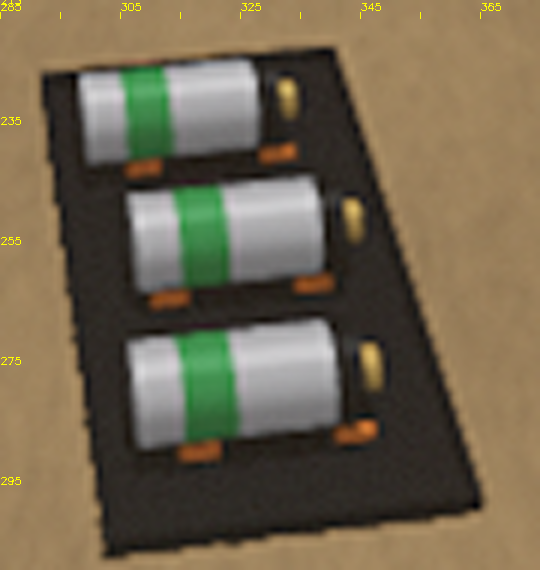

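View pics/b3.png

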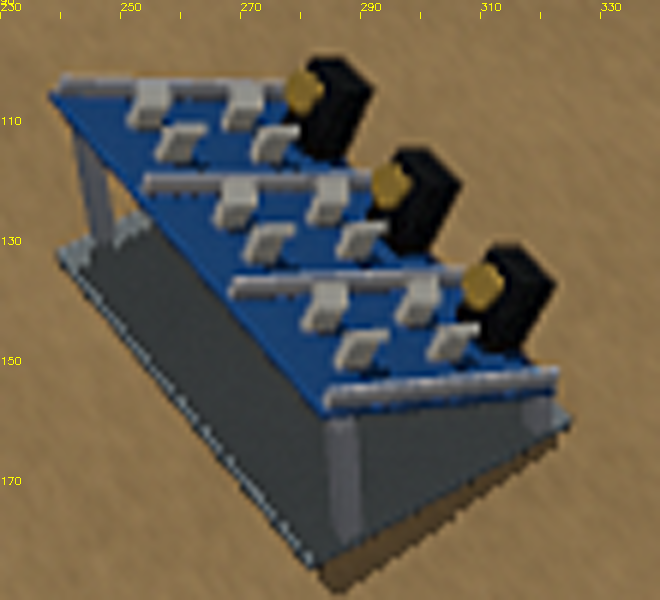

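View pics/b4.png

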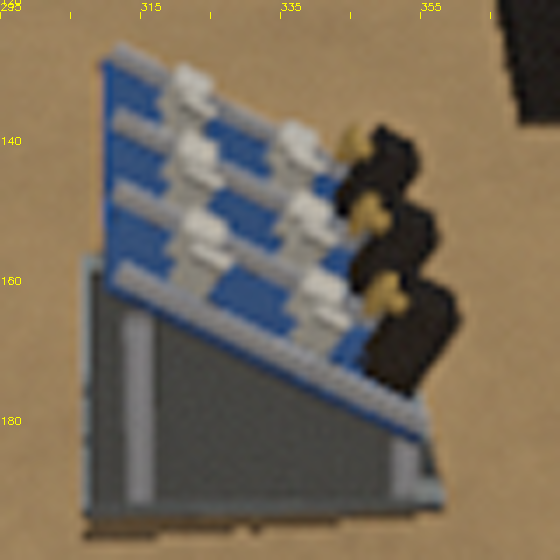

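The enlarged crops confirm it: the three pale cans with green bands sit in the tray with brass terminals towards the robot. The red and turquoise ones lie loose outside it. Next is a first triangulation.

```bash
cat > h.py <<'E'
import numpy as np, cv2
from scipy.spatial.transform import Rotation as R
from scipy.optimize import least_squares
def P(c):
    return c["K"]@np.linalg.inv(c["T"])[:3]
def proj(c,X):
    X=np.atleast_2d(X); p=(P(c)@np.c_[X,np.ones(len(X))].T).T
    return p[:,:2]/p[:,2:]
def tri(c1,p1,c2,p2):
    X=cv2.triangulatePoints(P(c1),P(c2),np.array(p1,float).T.reshape(2,-1),np.array(p2,float).T.reshape(2,-1))
    return (X[:3]/X[3]).T
def onplane(c,p,z):
    p=np.atleast_2d(np.array(p,float)); d=(c["T"][:3,:3]@np.linalg.inv(c["K"])@np.c_[p,np.ones(len(p))].T).T
    o=c["T"][:3,3]; return o+d*((z-o[2])/d[:,2:])
E
python3 - <<'E'
from h import *
from plant import *
import pickle
a=read_camera("scene"); b=read_camera("side")
pickle.dump((a,b),open("ab.pkl","wb"))
np.set_printoptions(precision=4,suppress=True)
print("tray",tri(a,[(340,207.5),(305.5,235),(377,306),(411.5,272.5)],b,[(341,223),(292,227),(302.5,307.5),(365,299)]))
print("term",tri(a,[(347,222),(371,239),(391,261.5)],b,[(333,231.5),(343.5,251.5),(346.5,275.5)]))
print("disc",tri(a,[(280,105),(294.5,120.5),(310.5,137.5)],b,[(345.5,141),(348,151),(350.5,161.5)]))
print("base near left, near/hi", tri(a,[(324.5,160),(283,184)],b,[(358,192),(307.5,193)]))
print("deck hi L, hi R corner", tri(a,[(284,158),(238.5,106)],b,[(311,161),(310,129)]))
print("bystanders", onplane(a,[(215,180),(259,239),(288,298)],.04))
print("deck strip low end", tri(a,[(322,153)],b,[(354,182)]))
E
```

```text
tray [[0.4705 0.0555 0.0062]
 [0.6166 0.084  0.01  ]
 [0.5628 0.375  0.001 ]
 [0.4174 0.3478 0.0031]]
term [[0.4923 0.1212 0.027 ]
 [0.4645 0.2068 0.0275]
 [0.4591 0.2964 0.0288]]
disc [[ 0.4475 -0.3633  0.0877]
 [ 0.4413 -0.2742  0.0879]
 [ 0.437  -0.1772  0.0943]]
base near left, near/hi [[ 0.4071 -0.1343  0.0002]
 [ 0.5808 -0.1183  0.0042]]
deck hi L, hi R corner [[ 0.5667 -0.1256  0.1236]
 [ 0.5853 -0.3996  0.1218]]
bystanders [[ 0.7705 -0.222   0.04  ]
 [ 0.7503  0.0391  0.04  ]
 [ 0.7677  0.2383  0.04  ]]
deck strip low end [[ 0.4201 -0.1351  0.0419]]
```

The triangulated heights look plausible: rim about 5–10 mm, terminals 27–29 mm, table 0–4 mm. The tray yaw comes to about 10.6° and the carrier yaw to a few degrees. I'll turn the tool to suit and move over the tray for close wrist views.

```bash
python3 -m creep '[[[0,0,0],[0,0,-6.6]],[[0,0,0],[0,0,-6.6]],[[0,0,0],[0,0,-6.6]],[[0,0,0],[0,0,-6.6]],[[-2.1,-3.2,0],[0,0,0]],[[-2.1,-3.2,0],[0,0,0]],[[-2.1,-3.2,0],[0,0,0]],[[-2.1,-3.2,0],[0,0,0]],[[-2.1,-3.2,0],[0,0,0]],[[-2.1,-3.2,0],[0,0,0]],[[-2.1,-3.2,0],[0,0,0]],[[-2.1,-3.2,0],[0,0,0]]]' 100 30
python3 -m creep '[[[-2.1,-3.2,0],[0,0,0]],[[-2.1,-3.2,0],[0,0,0]],[[-2.1,-3.2,0],[0,0,0]],[[-2.1,-3.2,0],[0,0,0]],[[-2.1,-3.2,0],[0,0,0]],[[0,0,0],[0,0,0]],[[0,0,0],[0,0,0]]]'
python3 - <<'E'
from h import *
from plant import *
import pickle
c=read_camera("wrist"); pickle.dump(c,open("w1.pkl","wb")); cv2.imwrite("pics/w1.png",c["img"][:,:,::-1])
s=read_state(); print(s["tool_pos"],R.from_rotvec(s["orientation"]).as_matrix().round(4), c["T"].round(4))
E
```

```text
t: 1.25
tool_pos: [0.3761, 0.3554, 0.4048]
orientation: [-0.292, 3.128, 0.0]
force: [0.7, 0.6, -0.0]
opening: 0.0927
t: 1.83
tool_pos: [0.509, 0.2175, 0.4044]
orientation: [0.286, -3.128, 0.0]
force: [-0.0, 1.3, 0.2]
opening: 0.0932
[0.50817966 0.21866476 0.40441044] [[-9.831e-01 -1.830e-01 -9.000e-04]
 [-1.830e-01  9.831e-01  2.000e-04]
 [ 9.000e-04  3.000e-04 -1.000e+00]] [[-0.18    0.9393  0.2919  0.4281]
 [ 0.9837  0.1719  0.0534  0.2015]
 [ 0.      0.2968 -0.9549  0.3832]
 [ 0.      0.      0.      1.    ]]
```

View pics/w1.png

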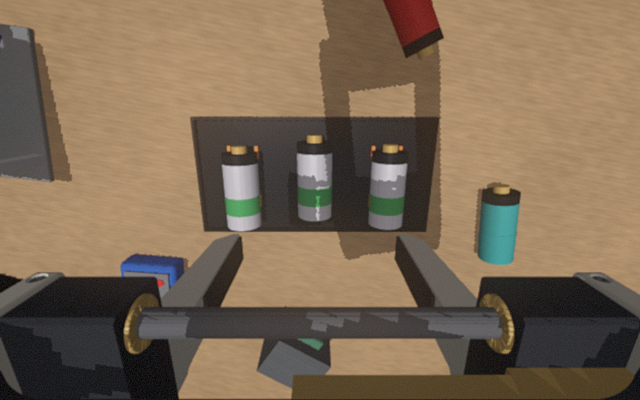

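The wrist view shows the three cans at (241,187), (314,178) and (388,187), terminals up-image towards the robot. The turquoise one at (498,225) and the red one at the top edge are outside the tray. I'll take a second wrist position for stereo.

```bash
python3 -m creep '[[[2,2,2.5],[0,0,0]],[[2,2,2.5],[0,0,0]],[[2,2,2.5],[0,0,0]],[[2,2,2.5],[0,0,0]],[[0,0,0],[0,0,0]],[[0,0,0],[0,0,0]]]'
python3 - <<'E'
from h import *
from plant import *
import pickle
c=read_camera("wrist"); pickle.dump(c,open("w2.pkl","wb")); cv2.imwrite("pics/w2.png",c["img"][:,:,::-1])
def crop(im,x,y,w,h,f,n):
    o=cv2.resize(im[y:y+h,x:x+w],None,fx=f,fy=f,interpolation=cv2.INTER_CUBIC)
    for i in range(0,w,10): cv2.putText(o,str(x+i) if i%20==0 else "",(i*f,10),0,.35,(0,255,255),1); cv2.line(o,(i*f,12),(i*f,18),(0,255,255),1)
    for i in range(0,h,10): cv2.putText(o,str(y+i) if i%20==0 else "",(0,i*f+4),0,.35,(0,255,255),1)
    cv2.imwrite(n,o)
crop(cv2.imread("pics/w1.png"),190,110,250,130,3,"pics/w1c.png")
E
```

```text
t: 2.38
tool_pos: [0.4118, 0.2843, 0.303]
orientation: [0.298, -3.124, 0.002]
force: [1.0, 0.4, 0.7]
opening: 0.093
```

View pics/w1c.png

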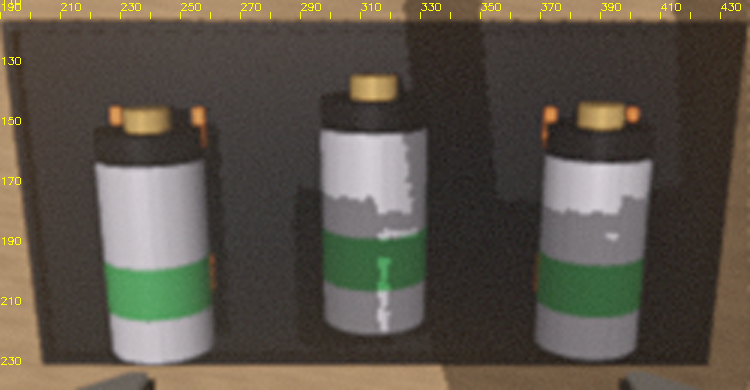

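View pics/w2.png

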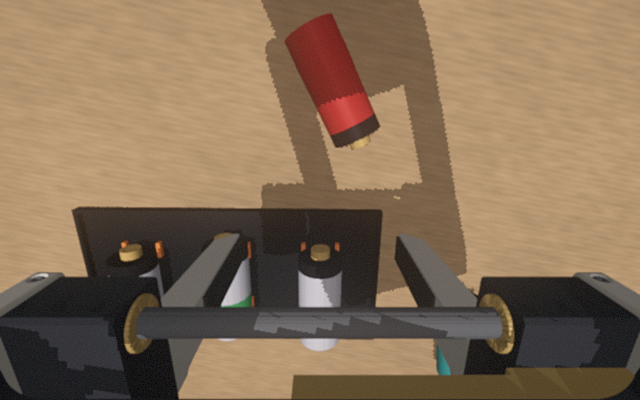

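```bash
python3 - <<'E'
from h import *
import pickle
np.set_printoptions(precision=4,suppress=True)
w1=pickle.load(open("w1.pkl","rb")); w2=pickle.load(open("w2.pkl","rb")); a,b=pickle.load(open("ab.pkl","rb"))
print("w1-w2 term A,C", tri(w1,[(239,149),(390.3,147.7)],w2,[(130,252),(319,252)]))
print("w1-side term ABC", tri(w1,[(239,149),(314.7,138),(390.3,147.7)],b,[(333,231.5),(343.5,251.5),(346.5,275.5)]))
print("w1-scene term ABC", tri(w1,[(239,149),(314.7,138),(390.3,147.7)],a,[(347,222),(371,239),(391,261.5)]))
far=onplane(w1,[(244.3,230),(314.7,221),(385,230)],.046); tip=onplane(w1,[(239,146),(314.7,134.3),(390.3,144)],.016)
ax0=onplane(w1,[(240.5,165),(314.7,153.3),(389.3,163.3)],.025);ax1=onplane(w1,[(244,225),(314.7,216.7),(385.3,225)],.025)
d=ax1-ax0; print("yaw",np.degrees(np.arctan2(d[:,1],d[:,0])))
print("far",far,"tip",tip,"len",np.linalg.norm((far-tip)[:,:2],axis=1)); print("centre",(far+tip)/2)
print("tray corners w1", onplane(w1,[(191.5,117),(438.5,117),(426.5,231),(204.5,231)],.010))
E
```

```text
w1-w2 term A,C [[0.4949 0.1177 0.0257]
 [0.4611 0.2931 0.0262]]
w1-side term ABC [[0.4934 0.1183 0.0252]
 [0.4651 0.204  0.0254]
 [0.4598 0.2937 0.0264]]
w1-scene term ABC [[0.4935 0.1209 0.0292]
 [0.4649 0.2057 0.0268]
 [0.4595 0.2951 0.0272]]
yaw [ 9.2588 10.15   10.6904]
far [[0.5879 0.1391 0.046 ]
 [0.561  0.221  0.046 ]
 [0.5571 0.307  0.046 ]] tip [[0.4933 0.1153 0.016 ]
 [0.463  0.2031 0.016 ]
 [0.4579 0.2951 0.016 ]] len [0.0976 0.0996 0.0999]
centre [[0.5406 0.1272 0.031 ]
 [0.512  0.2121 0.031 ]
 [0.5075 0.3011 0.031 ]]
tray corners w1 [[0.4701 0.0544 0.01  ]
 [0.4168 0.3455 0.01  ]
 [0.5623 0.3735 0.01  ]
 [0.616  0.08   0.01  ]]
```

The terminals triangulate to 25–29 mm, against an expected 25 mm. Measured can lengths are 98–100 mm, also as expected. Next I'll measure the carrier from the wrist before lifting anything.

```bash
python3 -m creep '[[[0.45,-4,-0.8],[0,0,0]],[[0.45,-4,-0.8],[0,0,0]],[[0.45,-4,-0.8],[0,0,0]],[[0.45,-4,-0.8],[0,0,0]],[[0.45,-4,-0.8],[0,0,0]],[[0.45,-4,-0.8],[0,0,0]],[[0.45,-4,-0.8],[0,0,0]],[[0.45,-4,-0.8],[0,0,0]],[[0.45,-4,-0.8],[0,0,0]],[[0.45,-4,-0.8],[0,0,0]],[[0.45,-4,-0.8],[0,0,0]],[[0.45,-4,-0.8],[0,0,0]]]'
python3 -m creep '[[[0.45,-4,-0.8],[0,0,0]],[[0,0,0],[0,0,6.8]],[[0,0,0],[0,0,0]],[[0,0,0],[0,0,0]]]'
python3 - <<'E'
from h import *
from plant import *
import pickle
c=read_camera("wrist"); pickle.dump(c,open("w3.pkl","wb")); cv2.imwrite("pics/w3.png",c["img"][:,:,::-1])
s=read_state(); print(s["tool_pos"],R.from_rotvec(s["orientation"]).as_matrix().round(4))
E
```

```text
t: 3.43
tool_pos: [0.4503, -0.2016, 0.4037]
orientation: [-0.29, 3.125, -0.004]
force: [0.9, 0.0, -0.3]
opening: 0.0927
t: 3.77
tool_pos: [0.4534, -0.2396, 0.4101]
orientation: [-0.107, 3.138, -0.001]
force: [0.2, 0.4, -0.8]
opening: 0.0926
[ 0.45337298 -0.23875958  0.40959746] [[-9.975e-01 -7.010e-02  1.100e-03]
 [-7.010e-02  9.975e-01 -4.000e-04]
 [-1.100e-03 -5.000e-04 -1.000e+00]]
```

View pics/w3.png

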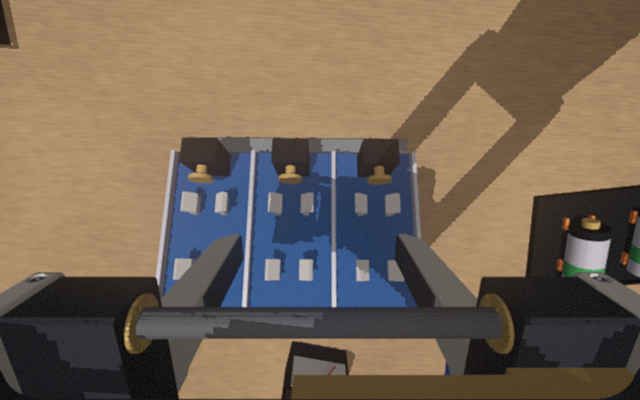

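The wrist view shows three wells, with brass discs at about (201,173), (290,174) and (379,175) and V-cradle pairs at rows of about 203 and 268. I'll take a second position for stereo.

```bash
python3 -m creep '[[[-1,-2,0],[0,0,0]],[[-1,-2,0],[0,0,0]],[[-1,-2,0],[0,0,0]],[[-1,-2,0],[0,0,0]],[[-1,-2,0],[0,0,0]],[[0,0,0],[0,0,0]],[[0,0,0],[0,0,0]]]'
python3 - <<'E'
from h import *
from plant import *
import pickle
c=read_camera("wrist"); pickle.dump(c,open("w4.pkl","wb")); cv2.imwrite("pics/w4.png",c["img"][:,:,::-1])
s=read_state(); print(s["tool_pos"],R.from_rotvec(s["orientation"]).as_matrix().round(4))
def crop(im,x,y,w,h,f,n):
    o=cv2.resize(im[y:y+h,x:x+w],None,fx=f,fy=f,interpolation=cv2.INTER_CUBIC)
    for i in range(0,w,10): cv2.putText(o,str(x+i) if i%20==0 else "",(i*f,10),0,.35,(0,255,255),1); cv2.line(o,(i*f,12),(i*f,18),(0,255,255),1)
    for i in range(0,h,10): cv2.putText(o,str(y+i) if i%20==0 else "",(0,i*f+4),0,.35,(0,255,255),1)
    cv2.imwrite(n,o)
crop(cv2.imread("pics/w3.png"),150,130,270,150,3,"pics/w3c.png")
crop(cv2.imread("pics/w4.png"),190,100,270,150,3,"pics/w4c.png")
E
```

```text
t: 4.4
tool_pos: [0.5104, -0.3345, 0.4084]
orientation: [0.11, -3.139, -0.001]
force: [-0.8, 0.7, -0.7]
opening: 0.0933
[ 0.51013584 -0.3340742   0.40865372] [[-9.975e-01 -7.000e-02 -4.000e-04]
 [-7.000e-02  9.975e-01  7.000e-04]
 [ 4.000e-04  7.000e-04 -1.000e+00]]
```

View pics/w3c.png

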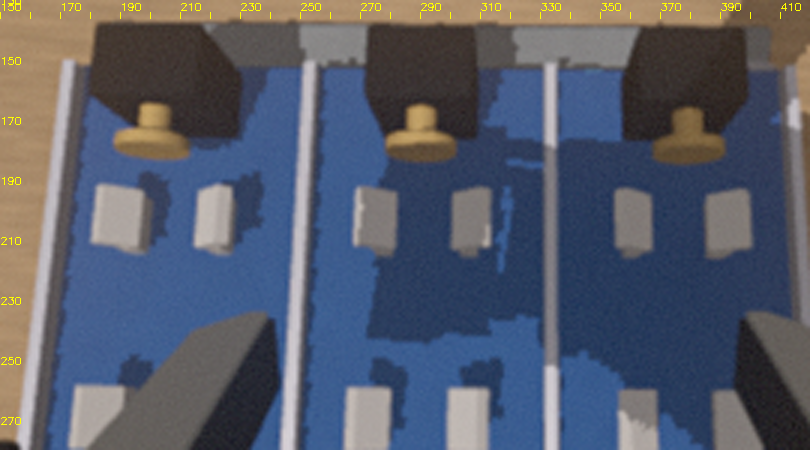

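View pics/w4c.png

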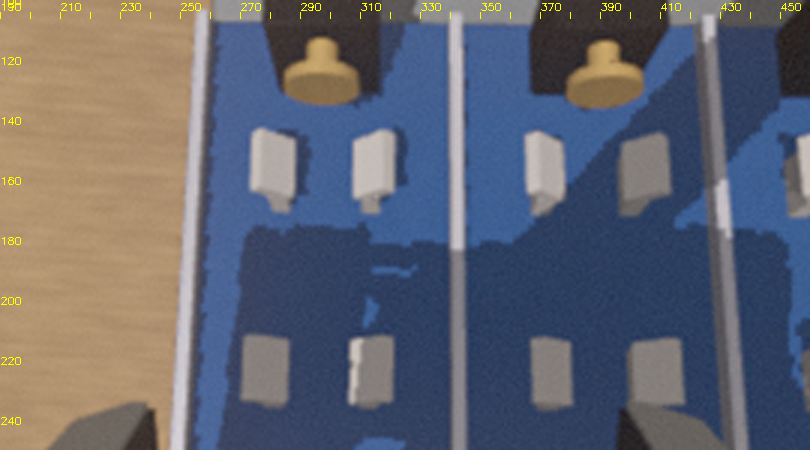

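View pics/w4.png

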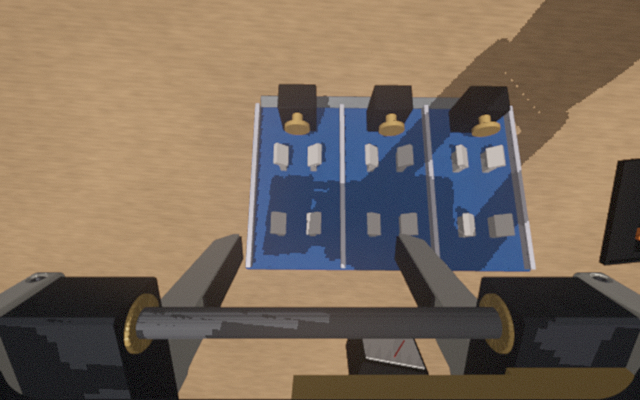

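```bash
python3 - <<'E'
from h import *
import pickle
np.set_printoptions(precision=4,suppress=True)
w3=pickle.load(open("w3.pkl","rb")); w4=pickle.load(open("w4.pkl","rb")); a,b=pickle.load(open("ab.pkl","rb"))
D=tri(w3,[(200.5,178.3),(290.3,179)],w4,[(297.3,128.3),(391.7,129)]); print("disc 3,2",D)
S=tri(w3,[(173,150.7),(253.7,150.7),(333.7,151.7),(413.7,152.7)],w4,[(257.7,104),(342.3,104.7),(426,105),(511,105.5)]);print("strip low",S)
print("disc w3-scene 3,2,1",tri(w3,[(200.5,178.3),(290.3,179),(379.7,179.3)],a,[(280,105),(294.5,120.5),(310.5,137.5)]))
print("disc w3-side 3,2,1",tri(w3,[(200.5,178.3),(290.3,179),(379.7,179.3)],b,[(345.5,141),(348,151),(350.5,161.5)]))
print("cradle low mid w2",tri(w3,[(291,192.3)],w4,[(388.8,144)]))
print("deck hi corners w4-side/scene",tri(w4,[(247.5,268),(533,270)],a,[(238.5,106),(284,158)]))
print("base low edge corners w3,w4", tri(w3,[(181,137.5)],w4,[(260,97)]))
E
```

```text
disc 3,2 [[ 0.4514 -0.36    0.0941]
 [ 0.4461 -0.27    0.0933]]
strip low [[ 0.4328 -0.4057  0.0514]
 [ 0.4271 -0.3158  0.05  ]
 [ 0.4217 -0.2263  0.0506]
 [ 0.4161 -0.1379  0.0547]]
disc w3-scene 3,2,1 [[ 0.4511 -0.3603  0.0906]
 [ 0.4458 -0.2697  0.0919]
 [ 0.4394 -0.1785  0.0906]]
disc w3-side 3,2,1 [[ 0.4481 -0.36    0.0917]
 [ 0.4419 -0.2693  0.093 ]
 [ 0.436  -0.1804  0.096 ]]
cradle low mid w2 [[ 0.4613 -0.2693  0.088 ]]
deck hi corners w4-side/scene [[ 0.5871 -0.3995  0.122 ]
 [ 0.5687 -0.1219  0.1278]]
base low edge corners w3,w4 [[ 0.4238 -0.4107  0.0163]]
```

Carrier yaw comes out at about 3.55°. Stereo puts disc 2 at (0.446, −0.270, 0.0925), which lies 36 mm over the deck line as it should. So well2 ≈ (0.489, −0.267, 0.1175), well1 ≈ (0.483, −0.177) and well3 ≈ (0.4945, −0.357). I'll go to the first capacitor, A, at (0.541, 0.1265).

```bash
cat > st.py <<'E'
from h import *
from plant import *
import sys
s=read_state(); M=R.from_rotvec(s["orientation"]).as_matrix(); g=np.array(s["tool_pos"])+M[:,2]*grip_point_offset
np.set_printoptions(precision=4,suppress=True)
print("t",s["t"],"grasp",g,"ydir",np.degrees(np.arctan2(M[1,1],M[0,1])).round(2),"tilt",np.degrees(np.arctan2(M[0,2],-M[2,2])).round(2),"ytilt",np.degrees(M[2,1]).round(2),"F",np.round(s["force"],1),"open",s["opening"])
if len(sys.argv)>=4:
    tg=np.array([float(v) for v in sys.argv[1:4]]); print("grasp to target in tool axes cm",100*M.T@(tg-g))
E
python3 -m creep '[[[0,0,0],[0,0,-6]],[[-0.92,3.73,0],[0,0,0]],[[-0.92,3.73,0],[0,0,0]],[[-0.92,3.73,0],[0,0,0]],[[-0.92,3.73,0],[0,0,0]],[[-0.92,3.73,0],[0,0,0]],[[-0.92,3.73,0.8],[0,0,0]],[[-0.92,3.73,0.8],[0,0,0]],[[-0.92,3.73,0.8],[0,0,0]],[[-0.92,3.73,0.8],[0,0,0]],[[-0.92,3.73,1],[0,0,0]],[[-0.92,3.73,1],[0,0,0]]]' 75 30
python3 -m creep '[[[-0.92,3.73,1],[0,0,0]],[[0,0,2],[0,0,0]],[[0,0,2],[0,0,0]],[[0,0,0],[0,0,0]],[[0,0,0],[0,0,0]]]'
python3 st.py 0.541 0.1265 0.027
```

```text
t: 5.45
tool_pos: [0.5379, 0.0892, 0.3572]
orientation: [-0.274, 3.128, 0.0]
force: [1.3, -0.5, -0.4]
opening: 0.0697
t: 5.87
tool_pos: [0.5405, 0.1254, 0.3061]
orientation: [0.273, -3.127, 0.0]
force: [0.2, 0.4, 0.5]
opening: 0.0698
t 5.8667 grasp [0.5401 0.1253 0.1388] ydir 99.98 tilt -0.15 ytilt 0.01 F [0.2 0.4 0.5] open 0.06979286803911322
grasp to target in tool axes cm [-0.1368  0.0975 11.1839]
```

```bash
python3 -m creep '[[[-0.1,0.1,3],[0,0,0]],[[0,0,3],[0,0,0]],[[0,0,2.5],[0,0,0]],[[0,0,1.7],[0,0,0]],[[0,0,0.9],[0,0,0]],[[0,0,0],[0,0,0]],[[0,0,0],[0,0,0]]]'
python3 st.py 0.541 0.1265 0.027
python3 - <<'E'
from plant import *
import cv2
for n in ["side","wrist"]:
    c=read_camera(n); cv2.imwrite(f"pics/c_{n}.png",c["img"][:,:,::-1])
im=cv2.imread("pics/c_side.png"); cv2.imwrite("pics/c_sidec.png",cv2.resize(im[180:330,250:400],None,fx=4,fy=4))
E
```

```text
t: 6.45
tool_pos: [0.5434, 0.1256, 0.1973]
orientation: [-0.269, 3.129, 0.0]
force: [-0.2, -0.0, -0.1]
opening: 0.0698
t 6.45 grasp [0.5436 0.1257 0.03  ] ydir 99.84 tilt 0.08 ytilt -0.0 F [-0.2 -0.  -0.1] open 0.06976414774240754
grasp to target in tool axes cm [0.2453 0.1267 0.2947]
```

View pics/c_sidec.png

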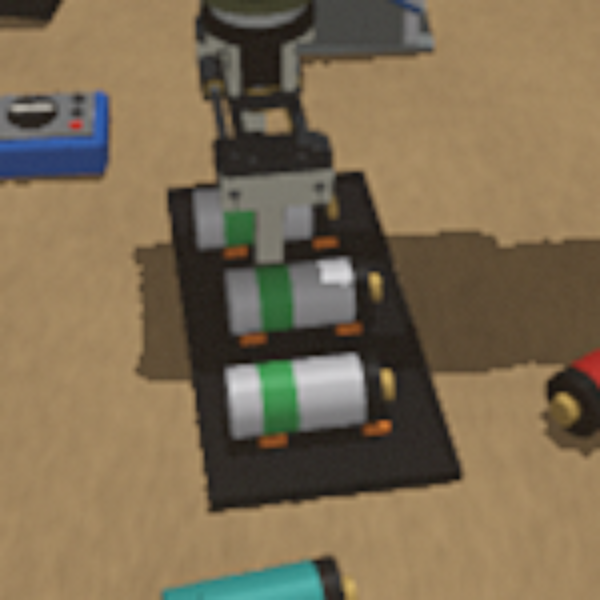

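View pics/c_wrist.png

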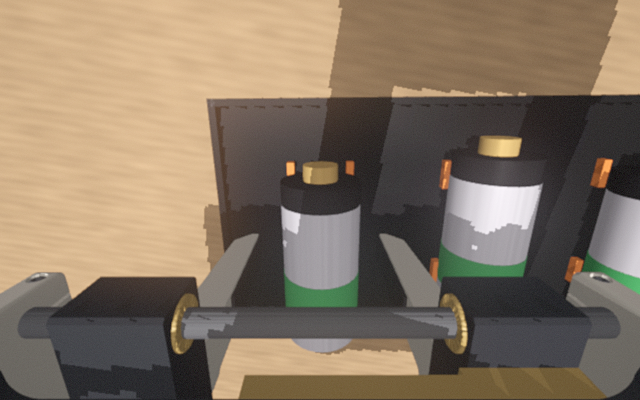

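The wrist view shows can A (283–360, middle 321) centred between the fingers, and the side view agrees. I'll lower 3 mm and grip.

```bash
python3 -m creep '[[[0,0.1,0.3],[0,0,0]],[[0,0,0],[0,0,0]],[[0,0,0],[0,0,0]]]'
python3 -m creep '[[[0,0,0],[0,0,0]],[[0,0,0],[0,0,0]],[[0,0,0],[0,0,0]],[[0,0,0],[0,0,0]],[[0,0,0],[0,0,0]],[[0,0,0],[0,0,0]]]' 0 35
python3 st.py
python3 -m creep '[[[0,0,-1],[0,0,0]],[[0,0,-2],[0,0,0]],[[0,0,-3],[0,0,0]],[[0,0,-3],[0,0,0]],[[0,0,-3],[0,0,0]],[[0,0,0],[0,0,0]],[[0,0,0],[0,0,0]]]'
python3 st.py
python3 - <<'E'
from plant import *
import cv2,pickle
for n in ["side","wrist"]:
    c=read_camera(n); cv2.imwrite(f"pics/d_{n}.png",c["img"][:,:,::-1]); pickle.dump(c,open(f"d_{n}.pkl","wb"))
E
```

```text
t: 6.8
tool_pos: [0.5429, 0.1268, 0.1933]
orientation: [-0.27, 3.129, 0.0]
force: [-0.7, 0.3, -0.0]
opening: 0.0698
t: 7.3
tool_pos: [0.5426, 0.1268, 0.1927]
orientation: [0.27, -3.13, 0.0]
force: [-0.1, 0.7, 0.1]
opening: 0.0414
t 7.3 grasp [0.5426 0.1268 0.0254] ydir 99.86 tilt -0.01 ytilt -0.0 F [-0.1  0.7  0.1] open 0.04142770787821844
t: 7.88
tool_pos: [0.5434, 0.1268, 0.3151]
orientation: [-0.269, 3.126, 0.0]
force: [-0.1, 0.1, -3.3]
opening: 0.0416
t 7.8833 grasp [0.5441 0.1269 0.1478] ydir 99.86 tilt 0.25 ytilt -0.01 F [-0.1  0.1 -3.3] open 0.04156829068809553
```

View pics/d_wrist.png

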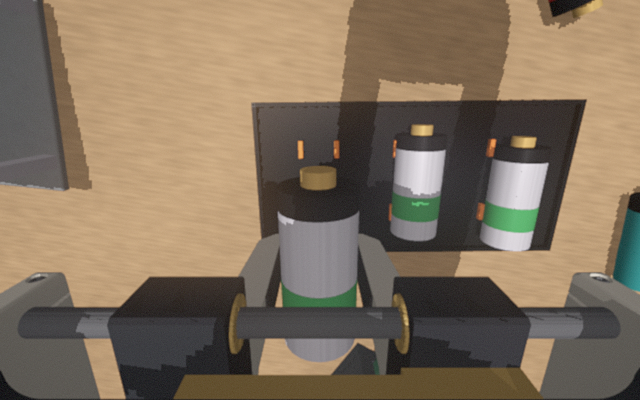

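View pics/d_side.png

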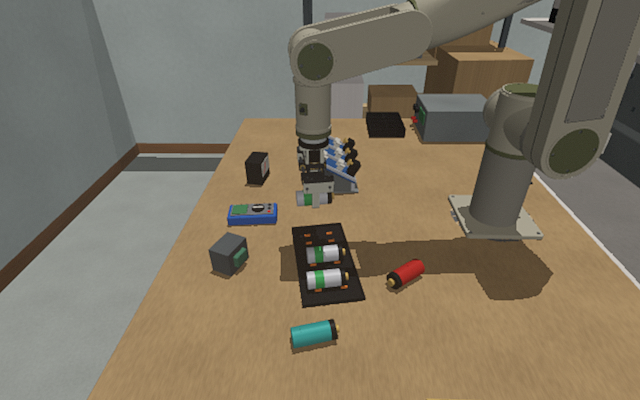

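Can A hangs level in the grip (wrist view: terminal at (318,178)). The force change of 3.3 N matches about 0.35 kg. I'll work out where along its length it is gripped.

```bash
python3 - <<'E'
from h import *
import pickle
np.set_printoptions(precision=4,suppress=True)
c=pickle.load(open("d_wrist.pkl","rb"))
g=np.array([0.5441,0.1269,0.1478]); yd=np.radians(99.86); xt=-np.array([np.sin(yd),-np.cos(yd),0]); print(xt)
for p,z in [((318.5,168),g[2]-.009),((318.5,188),g[2]+.009),((320,356),g[2]+.021)]:
    X=onplane(c,[p],z)[0]; print(X, "tool x",(X-g)@xt)
E
python3 - <<'E'
import cv2
im=cv2.imread("pics/d_wrist.png"); cv2.imwrite("pics/d_wc.png",cv2.resize(im[150:370,230:410],None,fx=3.3,fy=2.7))
im=cv2.imread("pics/d_side.png"); cv2.imwrite("pics/d_sc.png",cv2.resize(im[170:220,280:350],None,fx=10,fy=10,interpolation=cv2.INTER_CUBIC))
E
```

```text
[-0.9852 -0.1712 -0.    ]
[0.4927 0.1169 0.1388] tool x 0.05240594601914971
[0.4983 0.1178 0.1568] tool x 0.046711667115292836
[0.5825 0.1331 0.1688] tool x -0.03888329184365949
```

View pics/d_wc.png

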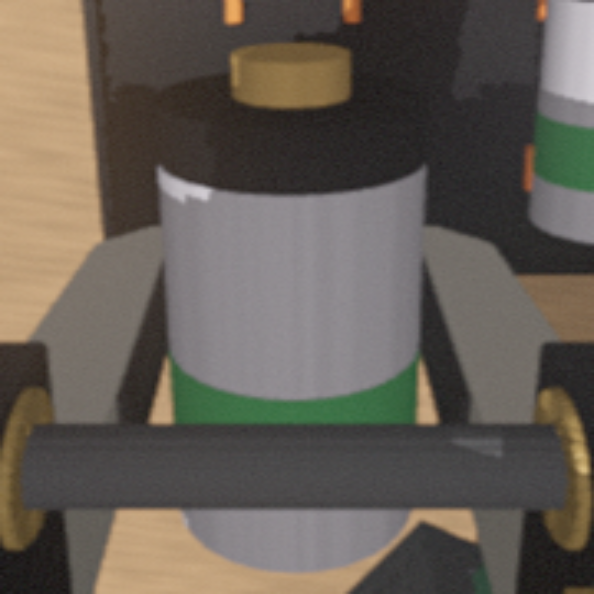

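View pics/d_sc.png

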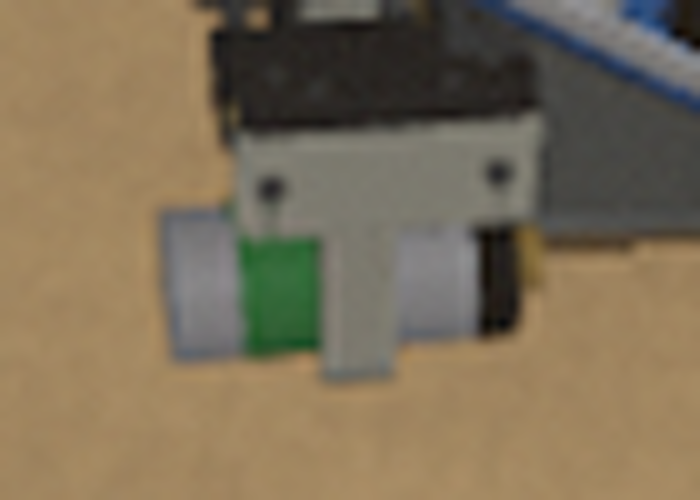

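Grip offset estimates disagree slightly: the wrist tip and the first measurement give about +2 mm from the centre, the side view gives about 0. I'll take +1.5 mm, then use force and vision at the contact. Now to well3: turn, carry high, tilt 30°.

```bash
cat > well.py <<'E'
from st import *
n=int(sys.argv[1]) if False else None
E
cat > wl.py <<'E'
# usage: wl.py N e x y z(mm): where the cap centre is in well N frame, and shift to target in tool axes
import sys; from h import *; from plant import *
np.set_printoptions(precision=2,suppress=True)
N=int(sys.argv[1]); e=float(sys.argv[2])/1000; tg=np.array([float(v) for v in sys.argv[3:6]])
th=np.radians(3.55); u=np.array([np.cos(th),np.sin(th),0]); Y=np.array([-np.sin(th),np.cos(th),0]); k=np.array([0,0,1.])
X=.866*u+.5*k; Z=-.5*u+.866*k; W=np.array([.489,-.267,.1175])+(2-N)*.09*Y; A=np.c_[X,Y,Z]
s=read_state(); M=R.from_rotvec(s["orientation"]).as_matrix(); c=np.array(s["tool_pos"])+M[:,2]*grip_point_offset+M[:,0]*e
print("t %.2f"%s["t"],"cap in well mm",1e3*A.T@(c-W),"F in well",A.T@np.array(s["force"]),"open",round(s["opening"],4))
B=A@np.diag([-1,1,-1]); print("rot err deg, tool axes",np.degrees(R.from_matrix(M.T@B).as_rotvec()),"shift cm tool axes",100*M.T@(W+A@(tg/1e3)-c))
E
python3 -m creep '[[[0,0,-1.5],[0,0,6.3]],[[1.42,-3.69,-0.9],[0,0,0]],[[1.42,-3.69,-0.9],[0,0,0]],[[1.42,-3.69,-0.9],[0,0,0]],[[1.42,-3.69,-0.9],[0,0,0]],[[1.42,-3.69,-0.9],[0,0,0]],[[1.42,-3.69,-0.6],[0,0,0]],[[1.42,-3.69,0],[0,0,0]],[[1.42,-3.69,0],[0,0,0]],[[1.42,-3.69,0],[0,0,0]],[[1.42,-3.69,0],[0,0,0]],[[1.42,-3.69,0],[0,0,0]]]'
python3 -m creep '[[[1.42,-3.69,0],[0,0,0]],[[1.42,-3.69,0],[0,0,0]],[[0,0,0],[0,-6,0]],[[0,0,0],[0,-6,0]],[[0,0,0],[0,-6,0]],[[0,0,0],[0,-6,0]],[[0,0,0],[0,-6,0]],[[0,0,0],[0,0,0]],[[0,0,0],[0,0,0]]]'
python3 wl.py 3 1.5 8 0 50; python3 st.py
```

```text
t: 8.98
tool_pos: [0.4104, -0.2893, 0.3761]
orientation: [0.097, -3.137, -0.005]
force: [1.0, 0.3, -3.6]
opening: 0.0413
t: 9.73
tool_pos: [0.4061, -0.3474, 0.386]
orientation: [-0.041, 2.647, 0.011]
force: [0.5, 0.1, -3.7]
opening: 0.0418
t 9.73 cap in well mm [ 51.85  12.56 109.25] F in well [-1.43  0.02 -3.45] open 0.0418
rot err deg, tool axes [-0.84 -1.68 -1.54] shift cm tool axes [ 4.18 -1.28  6.07]
t 9.7333 grasp [ 0.4854 -0.3449  0.2388] ydir 91.8 tilt 28.31 ytilt 0.02 F [ 0.5  0.1 -3.7] open 0.041766763437302484
```

```bash
python3 -m creep '[[[0,0,0],[-0.84,-1.7,-1.54]],[[0,0,0],[0,0,0]],[[0,0,0],[0,0,0]]]' ; python3 wl.py 3 1.5 8 0 50
```

```text
t: 9.98
tool_pos: [0.4158, -0.3399, 0.3933]
orientation: [-0.064, 2.628, 0.012]
force: [0.5, 0.7, -4.0]
opening: 0.0411
t 9.98 cap in well mm [ 67.5   20.16 110.32] F in well [-1.57  0.69 -3.76] open 0.0411
rot err deg, tool axes [-0.57 -0.59 -0.6 ] shift cm tool axes [ 5.87 -2.02  6.11]
```

```bash
python3 -m creep '[[[0,0,0],[0,0,0]],[[0,0,0],[0,0,0]]]' ; python3 wl.py 3 1.5 8 0 50; python3 -c "
from plant import *; s=read_state(); print([round(float(v),3) for v in s['q']],[round(float(v),3) for v in s['dq']])"
```

```text
t: 10.15
tool_pos: [0.4155, -0.3402, 0.3933]
orientation: [-0.063, 2.627, 0.012]
force: [0.5, -0.6, -3.4]
opening: 0.0414
t 10.15 cap in well mm [ 67.22  19.72 110.54] F in well [-1.27 -0.65 -3.16] open 0.0414
rot err deg, tool axes [-0.6  -0.58 -0.65] shift cm tool axes [ 5.84 -1.97  6.14]
[-0.928, -0.207, 1.883, 0.451, 1.194, -2.657] [-0.004, -0.003, 0.001, 0.001, -0.001, -0.003]
```

Joint 6 has reached its limit (−2.657 of −2.66), so this hand orientation does not suit well3. Well1 needs less wrist turn, so this can goes there. The other two I'll grip with the hand turned half round.

```bash
python3 -m creep '[[[0.7,3.2,0],[0,0,0]],[[0.7,3.2,0],[0,0,0]],[[0.7,3.2,0],[0,0,0]],[[0.7,3.2,0],[0,0,0]],[[0.7,3.2,0],[0,0,0]],[[0,0,0],[-0.5,-0.5,-0.5]],[[0,0,0],[0,0,0]],[[0,0,0],[0,0,0]]]' ; python3 wl.py 1 1.5 8 0 50;python3 -c "
from plant import *; s=read_state(); print([round(float(v),3) for v in s['q']],[round(float(v),3) for v in s['dq']])"
```

```text
t: 10.82
tool_pos: [0.3777, -0.1821, 0.3764]
orientation: [-0.077, 2.617, 0.018]
force: [0.3, 0.3, -3.7]
opening: 0.0415
t 10.82 cap in well mm [ 36.34   1.02 109.8 ] F in well [-1.58  0.29 -3.39] open 0.0415
rot err deg, tool axes [-0.2   0.02 -0.13] shift cm tool axes [ 2.84 -0.09  5.98]
[-0.738, -0.629, 2.223, 0.394, 1.19, -2.449] [-0.015, 0.028, -0.024, -0.004, -0.003, 0.006]
```

```bash
python3 -m creep '[[[0.7,0,1.5],[0,0,0]],[[0.7,0,1.5],[0,0,0]],[[0.7,0,1.5],[0,0,0]],[[0.7,-0.1,1.5],[0,0,0]],[[0,0,0],[0,0,0]],[[0,0,0],[0,0,0]]]' ; python3 wl.py 1 1.5 8 0 10;python3 -c "
from plant import *; s=read_state(); print([round(float(v),3) for v in s['q']],[round(float(v),3) for v in s['dq']])
import cv2,pickle
for n in ['side','wrist','scene']:
    c=read_camera(n); cv2.imwrite(f'pics/e_{n}.png',c['img'][:,:,::-1]); pickle.dump(c,open(f'e_{n}.pkl','wb'))
"
```

```text
t: 11.32
tool_pos: [0.3832, -0.1832, 0.3092]
orientation: [-0.074, 2.62, 0.022]
force: [-0.1, -0.6, -3.9]
opening: 0.0413
t 11.32 cap in well mm [ 7.02 -0.07 48.91] F in well [-2.04 -0.55 -3.34] open 0.0413
rot err deg, tool axes [-0.08 -0.14 -0.29] shift cm tool axes [-0.11  0.01  3.89]
[-0.729, -0.552, 2.298, 0.419, 1.051, -2.504] [0.003, -0.03, -0.032, 0.004, 0.008, 0.005]
```

View pics/e_wrist.png

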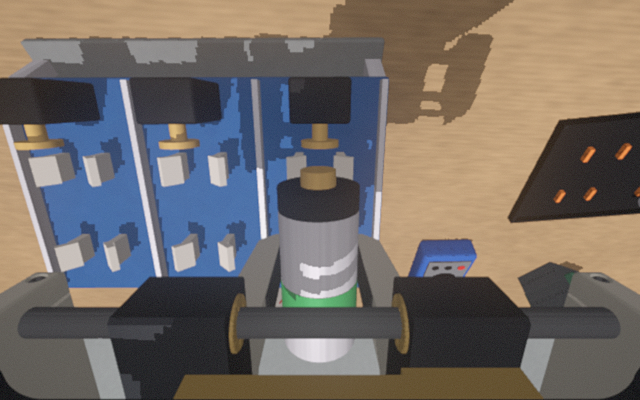

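```bash
python3 -c "
import cv2
im=cv2.imread('pics/e_side.png'); cv2.imwrite('pics/e_sc.png',cv2.resize(im[95:205,280:400],None,fx=5,fy=5,interpolation=cv2.INTER_CUBIC))
im=cv2.imread('pics/e_scene.png'); cv2.imwrite('pics/e_scc.png',cv2.resize(im[80:200,220:370],None,fx=5,fy=5,interpolation=cv2.INTER_CUBIC))"
```

```text
(no output)
```

View pics/e_sc.png

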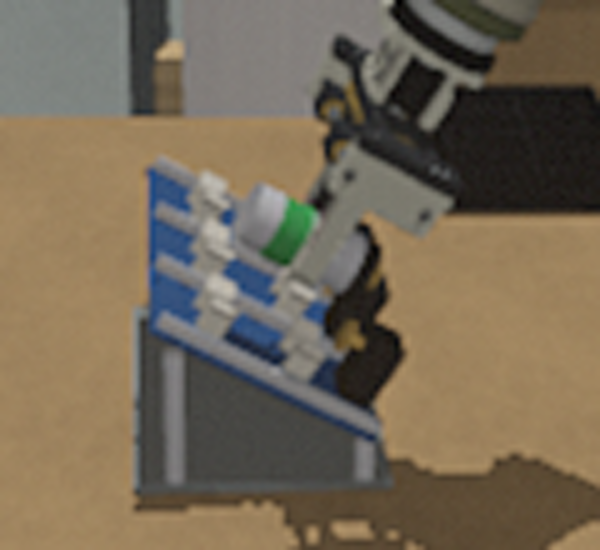

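View pics/e_scc.png

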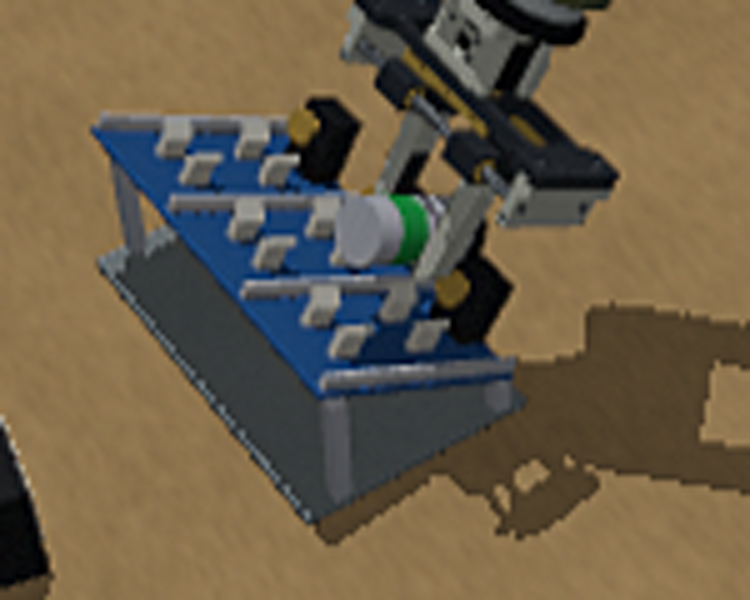

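The wrist view shows the disc at (320,140), the low cradle pair at (297..343,165) and the can's terminal at (318,178), all on one line. I'll check this against projections of the well model.

```bash
cat > wf.py <<'E'
from h import *
th=np.radians(3.55); u=np.array([np.cos(th),np.sin(th),0]); Y=np.array([-np.sin(th),np.cos(th),0]); k=np.array([0,0,1.])
X=.866*u+.5*k; Z=-.5*u+.866*k; A=np.c_[X,Y,Z]
def W(N): return np.array([.489,-.267,.1175])+(2-N)*.09*Y
def wp(N,p): return W(N)+(A@(np.atleast_2d(p)/1e3).T).T
E
python3 - <<'E'
from wf import *
import pickle
np.set_printoptions(precision=1,suppress=True)
c=pickle.load(open("e_wrist.pkl","rb"))
for N in (1,2,3): print(N,proj(c,wp(N,[[-50,-12,0],[-50,12,0],[-50,0,12],[-50,0,-12],[-41,0,-15]])).tolist())
print("cap tip L/R,top,bottom",proj(c,wp(1,[[7-50,-9,48.9],[7-50,9,48.9],[7-50,0,48.9+9],[7-50,0,48.9-9],[57,0,48.9+21]])))
im=cv2.imread("pics/e_wrist.png"); cv2.imwrite("pics/e_wc.png",cv2.resize(im[70:220,240:400],None,fx=4.5,fy=4,interpolation=cv2.INTER_CUBIC))
E
```

```text
1 [[302.19395314417284, 142.1256862715133], [339.54477237364335, 141.95003918708184], [320.94118555998205, 144.42962940133128], [320.79533895465215, 139.91362299524405], [320.8166369165354, 152.45257024782305]]
2 [[162.51357979866063, 142.78255139084862], [199.70233926636985, 142.60766641352055], [172.4009520801442, 145.12263771105702], [188.83306371321606, 140.53854942487493], [192.31796085948102, 153.03605666900967]]
3 [[23.438428344313635, 143.43657037553896], [60.46618049720764, 143.26244255604607], [24.544860420022598, 145.81245418544646], [57.41088345180415, 141.16091815665683], [64.331427566373, 153.61721755379668]]
cap tip L/R,top,bottom [[303.1 168.3]
 [339.5 168.2]
 [321.4 172.2]
 [321.2 164.7]
 [322.  363.3]]
```

View pics/e_wc.png

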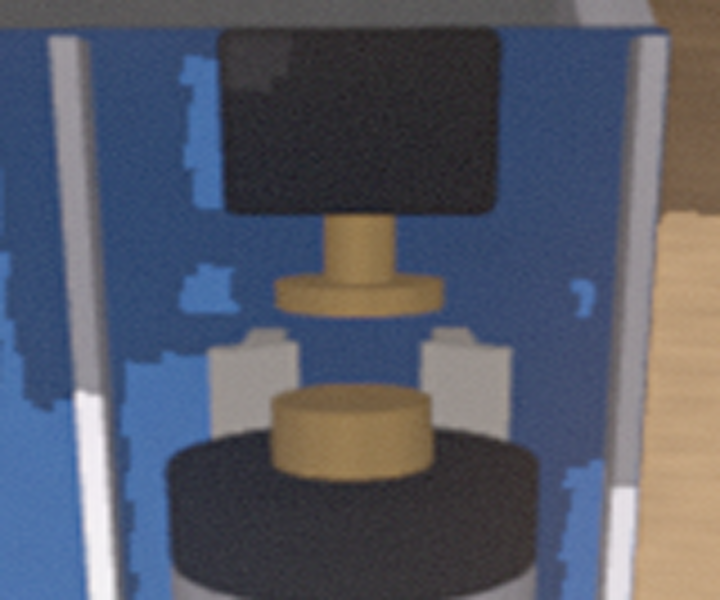

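The disc appears about 3 mm further up-slope than my well model, and the can about 1 mm to −y. I'll stay well up-slope while lowering to 6 mm above the seat, then compare again there.

```bash
python3 -m creep '[[[-0.5,0.08,1.5],[0,0,0]],[[0,0,1.5],[0,0,0]],[[0,0,0.9],[0,0,0]],[[0,0,0.4],[0,0,0]],[[0,0,0],[0,0,0]],[[0,0,0],[0,0,0]]]' ; python3 wl.py 1 1.5 12 0 0;python3 -c "
from plant import *; s=read_state(); print([round(float(v),3) for v in s['q']])
import cv2,pickle
for n in ['side','wrist','scene']:
    c=read_camera(n); cv2.imwrite(f'pics/f_{n}.png',c['img'][:,:,::-1]); pickle.dump(c,open(f'f_{n}.pkl','wb'))
im=cv2.imread('pics/f_wrist.png'); cv2.imwrite('pics/f_wc.png',cv2.resize(im[70:220,240:400],None,fx=4.5,fy=4,interpolation=cv2.INTER_CUBIC))
im=cv2.imread('pics/f_side.png'); cv2.imwrite('pics/f_sc.png',cv2.resize(im[95:205,280:400],None,fx=5,fy=5,interpolation=cv2.INTER_CUBIC))
"
```

```text
t: 11.97
tool_pos: [0.4094, -0.1805, 0.276]
orientation: [-0.077, 2.617, 0.019]
force: [0.4, -0.9, -3.3]
opening: 0.0412
t 11.97 cap in well mm [13.62  0.8   7.07] F in well [-1.4  -0.95 -3.03] open 0.0412
rot err deg, tool axes [-0.15  0.02 -0.14] shift cm tool axes [ 0.16 -0.08  0.71]
[-0.676, -0.43, 2.28, 0.43, 0.932, -2.501]
```

View pics/f_wc.png

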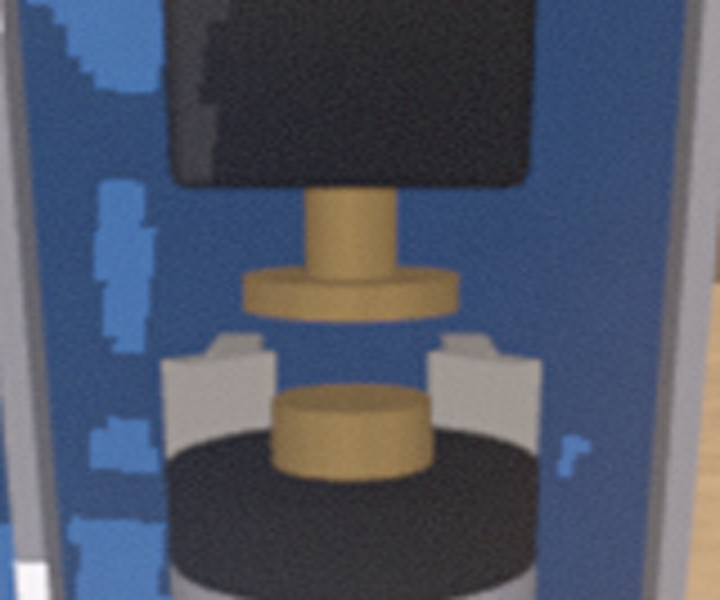

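View pics/f_sc.png

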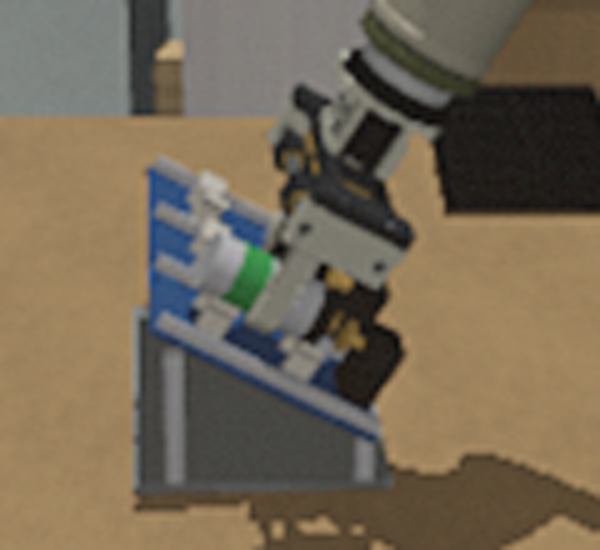

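```bash
python3 - <<'E'
from wf import *
import pickle
np.set_printoptions(precision=1,suppress=True)
c=pickle.load(open("f_wrist.pkl","rb"))
cr=lambda p:(p-[240,70])*[4.5,4]
print("disc L,R,top",cr(proj(c,wp(1,[[-50,-12,0],[-50,12,0],[-50,0,12]]))))
for x,z in((13.6,7.),(13.6,3),(12,7)): print("tip L,R,top,bot",x,z,cr(proj(c,wp(1,[[x-50,-9,z],[x-50,9,z],[x-50,0,z+9],[x-50,0,z-9]]))))
E
```

```text
disc L,R,top [[248.8 284.7]
 [464.  284.1]
 [356.2 296.7]]
tip L,R,top,bot 13.6 7.0 [[274.5 402.8]
 [438.8 402.5]
 [356.5 419.1]
 [356.8 388. ]]
tip L,R,top,bot 13.6 3 [[276.6 396.1]
 [436.8 395.7]
 [356.5 411.6]
 [356.8 381.9]]
tip L,R,top,bot 12 7 [[274.2 390.1]
 [439.  389.7]
 [356.4 405.6]
 [356.7 375.9]]
```

Seen in one image, the gap from terminal to disc is about 10 mm, with the can laterally aligned (351.5 vs 351 in the crop). I'll lower gently and watch the force.

```bash
python3 -m creep '[[[0,0,0.2],[0,0,0]],[[0,0,0.2],[0,0,0]],[[0,0,0],[0,0,0]],[[0,0,0],[0,0,0]]]' >/dev/null; python3 wl.py 1 1.5 12 0 0; python3 -m creep '[[[0,0,0.1],[0,0,0]],[[0,0,0],[0,0,0]],[[0,0,0],[0,0,0]]]'>/dev/null ; python3 wl.py 1 1.5 12 0 0;python3 -m creep '[[[0,0,0.1],[0,0,0]],[[0,0,0],[0,0,0]],[[0,0,0],[0,0,0]]]'>/dev/null ; python3 wl.py 1 1.5 12 0 0
```

```text
t 12.45 cap in well mm [13.53  0.39  2.85] F in well [-1.99 -2.89  0.56] open 0.0412
rot err deg, tool axes [-0.21  0.04 -0.15] shift cm tool axes [ 0.15 -0.04  0.29]
t 12.70 cap in well mm [13.7   0.2   2.46] F in well [-7.38  0.22 16.58] open 0.0414
rot err deg, tool axes [-0.21  0.02 -0.14] shift cm tool axes [ 0.17 -0.02  0.25]
t 12.95 cap in well mm [14.    0.19  2.25] F in well [-11.72   3.88  32.6 ] open 0.0413
rot err deg, tool axes [-0.2   0.   -0.07] shift cm tool axes [ 0.2  -0.02  0.22]
```

The can seats at z ≈ 2.9 mm in my frame (force rises there), so the well frame sits about 3 mm off, within calibration. I'll back off the preload and slide down part-way, then look.

```bash
python3 -m creep '[[[0,0,-0.2],[0,0,0]],[[0,0,0],[0,0,0]],[[0.3,0,0],[0,0,0]],[[0.3,0,0],[0,0,0]],[[0.2,0,0],[0,0,0]],[[0,0,0],[0,0,0]],[[0,0,0],[0,0,0]]]' >/dev/null; python3 wl.py 1 1.5 0 0 2.8;python3 -c "
from plant import *; 
import cv2,pickle
for n in ['side','wrist','scene']:
    c=read_camera(n); cv2.imwrite(f'pics/g_{n}.png',c['img'][:,:,::-1]); pickle.dump(c,open(f'g_{n}.pkl','wb'))
im=cv2.imread('pics/g_wrist.png'); cv2.imwrite('pics/g_wc.png',cv2.resize(im[70:220,240:400],None,fx=4.5,fy=4,interpolation=cv2.INTER_CUBIC))
"
```

```text
t 13.53 cap in well mm [5.27 0.43 2.73] F in well [-0.32 -4.41  1.5 ] open 0.0414
rot err deg, tool axes [-0.21  0.03 -0.16] shift cm tool axes [ 0.53 -0.04 -0.01]
```

View pics/g_wc.png

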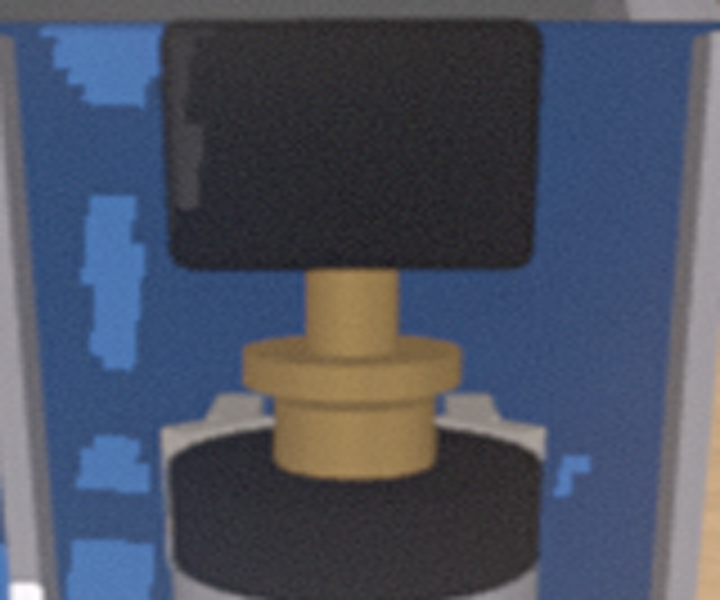

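```bash
cat >> wf.py <<'E'
def xat(c,N,px,z):
    "well-frame x of pixel ray at well-frame height z (mm)"
    d=c["T"][:3,:3]@np.linalg.inv(c["K"])@np.array([px[0],px[1],1.]); o=A.T@(c["T"][:3,3]-W(N))*1e3; d=A.T@d
    return (o+d*((z-o[2])/d[2]))
E
python3 - <<'E'
from wf import *
import pickle
np.set_printoptions(precision=1,suppress=True)
for n,h,dk in (("f",187,321),("g",269,407)):
    c=pickle.load(open(n+"_wrist.pkl","rb"))
    for z0 in (0,2.8):
        H=xat(c,1,(318,h/4+70),14+z0)[0]; D=xat(c,1,(318,dk/4+70),12+z0)[0]; print(n,z0,H,D,D-H)
E
```

```text
f 0 -62.37657251956051 -47.189578128443074 15.186994391117437
f 2.8 -62.48964311778656 -47.60333821715882 14.886304900627735
g 0 -62.37210866295436 -46.47102376390269 15.901084899051668
g 2.8 -62.665637711220775 -47.087232408279974 15.578405302940801
```

```bash
python3 -m creep '[[[0.2,-0.04,0],[0,0,0]],[[0.2,0,0],[0,0,0]],[[0.1,0,0],[0,0,0]],[[0,0,0],[0,0,0]],[[0,0,0],[0,0,0]]]' >/dev/null; python3 wl.py 1 1.5 0 0 2.8;python3 -c "
from plant import *; 
import cv2,pickle
for n in ['wrist']:
    c=read_camera(n); cv2.imwrite(f'pics/h_{n}.png',c['img'][:,:,::-1]); pickle.dump(c,open(f'h_{n}.pkl','wb'))
im=cv2.imread('pics/h_wrist.png'); cv2.imwrite('pics/h_wc.png',cv2.resize(im[70:220,240:400],None,fx=4.5,fy=4,interpolation=cv2.INTER_CUBIC))
"
```

```text
t 14.10 cap in well mm [0.25 0.38 2.66] F in well [ 2.04 -4.19  2.2 ] open 0.0416
rot err deg, tool axes [-0.18  0.02 -0.16] shift cm tool axes [ 0.03 -0.04 -0.01]
```

View pics/h_wc.png

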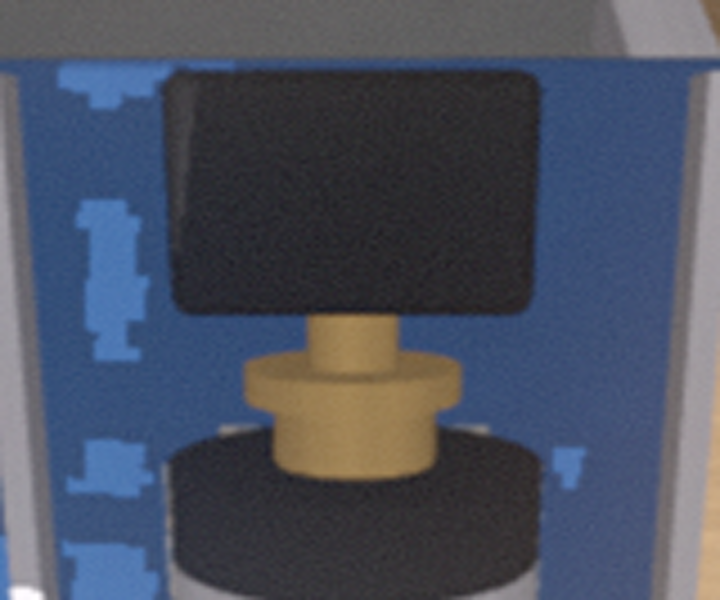

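```bash
python3 - <<'E'
from wf import *
import pickle
for n,h,dk in (("f",187,321),("g",269,407),("h",315,414)):
    c=pickle.load(open(n+"_wrist.pkl","rb"))
    H=xat(c,1,(318,h/4+70),16.8)[0]; D=xat(c,1,(318,dk/4+70),14.8)[0]; print(n,round(H,1),round(D,1),round(D-H,2))
E
```

```text
f -62.5 -47.6 14.89
g -62.7 -47.1 15.58
h -62.8 -51.3 11.45
```

The image comparison gives about 3.8 mm of compression. I'll go 1.7 mm further, release, and look before and after.

```bash
python3 -m creep '[[[0.17,-0.02,0],[0,0,0]],[[0,0,0],[0,0,0]],[[0,0,0],[0,0,0]]]' >/dev/null; python3 wl.py 1 1.5 0 0 2.8; python3 -m creep '[[[0,0,0],[0,0,0]],[[0,0,0],[0,0,0]],[[0,0,0],[0,0,0]],[[0,0,0],[0,0,0]]]' 65; python3 wl.py 1 1.5 0 0 2.8; python3 -c "
from plant import *; 
import cv2,pickle
for n in ['wrist']:
    c=read_camera(n); cv2.imwrite(f'pics/i_{n}.png',c['img'][:,:,::-1]); pickle.dump(c,open(f'i_{n}.pkl','wb'))
im=cv2.imread('pics/i_wrist.png'); cv2.imwrite('pics/i_wc.png',cv2.resize(im[70:220,240:400],None,fx=4.5,fy=4,interpolation=cv2.INTER_CUBIC))
"
```

```text
t 14.40 cap in well mm [-1.48  0.34  2.64] F in well [ 3.34 -3.8   1.59] open 0.0413
rot err deg, tool axes [-0.15  0.02 -0.16] shift cm tool axes [-0.15 -0.03 -0.02]
t: 14.73
tool_pos: [0.398, -0.1809, 0.2633]
orientation: [-0.077, 2.619, 0.022]
force: [-0.1, -0.5, 0.4]
opening: 0.0596
t 14.73 cap in well mm [-2.96  1.46  1.74] F in well [ 0.06 -0.46  0.38] open 0.0596
rot err deg, tool axes [-0.02 -0.12 -0.18] shift cm tool axes [-0.3  -0.15 -0.11]
```

View pics/i_wc.png

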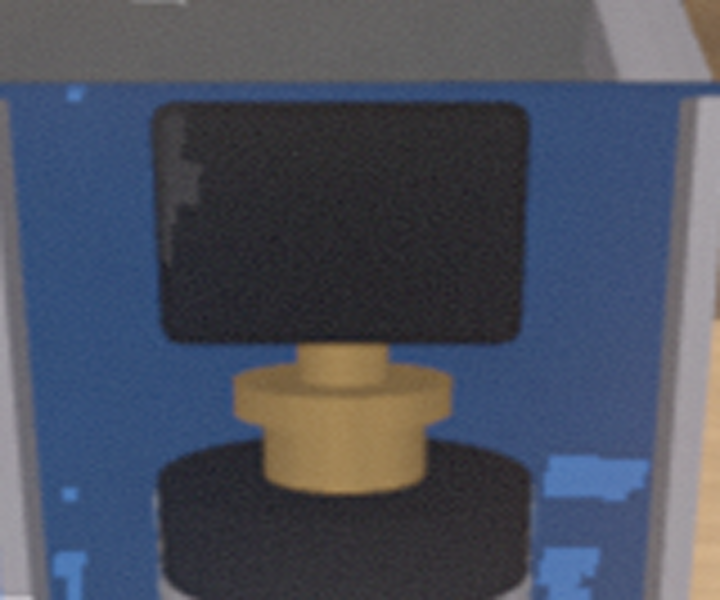

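```bash
python3 - <<'E'
from wf import *
import pickle
for n,h,dk in (("f",187,321),("h",315,414),("i",343,427)):
    c=pickle.load(open(n+"_wrist.pkl","rb"))
    H=xat(c,1,(318,h/4+70),16.8)[0]; D=xat(c,1,(318,dk/4+70),14.8)[0]; print(n,round(H,1),round(D,1),round(D-H,2))
E
python3 -m creep '[[[0,0,-1],[0,0,0]],[[0,0,-2],[0,0,0]],[[0,0,-3],[0,0,0]],[[0,0,-3],[0,0,0]],[[0,0,-3],[0,0,0]],[[0,0,0],[0,0,0]],[[0,0,0],[0,0,0]]]'
python3 -c "
from plant import *; s=read_state(); print([round(float(v),3) for v in s['q']])
import cv2,pickle
for n in ['wrist','side','scene']:
    c=read_camera(n); cv2.imwrite(f'pics/j_{n}.png',c['img'][:,:,::-1]); pickle.dump(c,open(f'j_{n}.pkl','wb'))
im=cv2.imread('pics/j_side.png'); a=cv2.resize(im[105:205,285:375],None,fx=4.4,fy=4.4,interpolation=cv2.INTER_CUBIC)
im=cv2.imread('pics/j_scene.png'); b=cv2.resize(im[90:190,235:325],None,fx=4.4,fy=4.4,interpolation=cv2.INTER_CUBIC)
cv2.imwrite('pics/j_c.png',cv2.hconcat([a,b]))
"
```

```text
f -62.5 -47.6 14.89
h -62.8 -51.3 11.45
i -63.0 -53.1 9.84
t: 15.37
tool_pos: [0.3385, -0.1854, 0.3701]
orientation: [-0.076, 2.615, 0.015]
force: [-0.8, -0.8, -0.7]
opening: 0.0607
[-0.832, -0.745, 2.302, 0.42, 1.259, -2.525]
```

View pics/j_c.png

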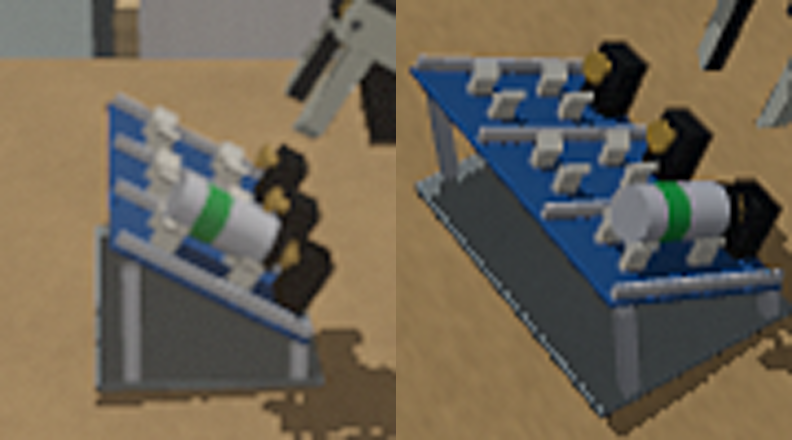

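View pics/j_wrist.png

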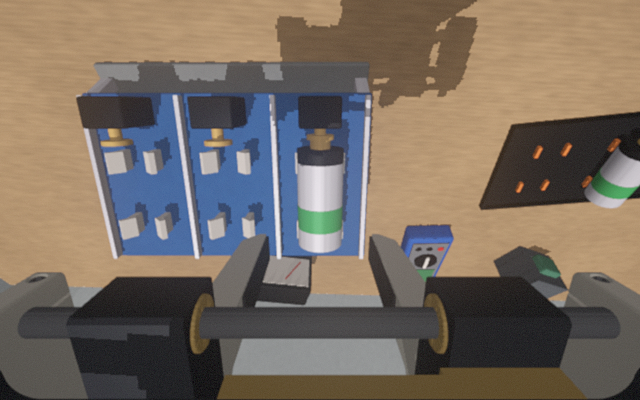

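Well1 holds can A squarely (wrist view, can 298–343 × 148–250), pressed about 5.4 mm by image. Wells 3 and 2 are unpressed at (115,143) and (218,142). I'll level the tool and turn the hand half round for the other two.

```bash
python3 -m creep '[[[0,0,0],[0,6,0]],[[0,0,0],[0,6,0]],[[0,0,0],[0,6,0]],[[0,0,0],[0,6,0]],[[0,0,0],[0,6,0]],[[0,0,0],[0,0,7.1]],[[0,0,0],[0,0,7.1]],[[0,0,0],[0,0,7.1]],[[0,0,0],[0,0,7.1]],[[0,0,0],[0,0,7.1]],[[0,0,0],[0,0,7.1]],[[0,0,0],[0,0,7.1]]]' 75
python3 -m creep '[[[0,0,0],[0,0,7.1]],[[0,0,0],[0,0,7.1]],[[0,0,0],[0,0,7.1]],[[0,0,0],[0,0,7.1]],[[0,0,0],[0,0,7.1]],[[0,0,0],[0,0,7.1]],[[0,0,0],[0,0,7.1]],[[0,0,0],[0,0,7.1]],[[0,0,0],[0,0,7.1]],[[0,0,0],[0,0,7.1]],[[0,0,0],[0,0,7.1]],[[0,0,0],[0,0,7.1]]]'
python3 -m creep '[[[0,0,0],[0,0,7.1]],[[0,0,0],[0,0,7.1]],[[0,0,0],[0,0,7.1]],[[0,0,0],[0,0,7.1]],[[0,0,0],[0,0,7.1]],[[0,0,0],[0,0,2.8]],[[0,0,0],[0,0,0]],[[0,0,0],[0,0,0]]]'
python3 st.py 0.512 0.212 0.15; python3 -c "
from plant import *; s=read_state(); print([round(float(v),3) for v in s['q']])"
```

```text
t: 16.52
tool_pos: [0.3387, -0.1844, 0.3663]
orientation: [-1.242, -2.882, -0.0]
force: [-0.3, 0.6, -0.1]
opening: 0.0694
t: 17.52
tool_pos: [0.3387, -0.1845, 0.3663]
orientation: [-2.866, -1.281, 0.004]
force: [0.0, 0.7, -0.5]
opening: 0.0695
t: 18.18
tool_pos: [0.3386, -0.1846, 0.3669]
orientation: [-3.128, -0.282, 0.004]
force: [-0.0, 0.7, -0.3]
opening: 0.0694
t 18.1833 grasp [ 0.3382 -0.1844  0.1996] ydir -79.69 tilt -0.14 ytilt -0.09 F [-0.   0.7 -0.3] open 0.06944620620673797
grasp to target in tool axes cm [ 24.2012 -35.885    4.9579]
[-0.632, -0.469, 2.09, -0.001, 1.524, 0.759]
```

```bash
python3 -m creep '[[[2.2,-3.26,0],[0,0,0]],[[2.2,-3.26,0],[0,0,0]],[[2.2,-3.26,0],[0,0,0]],[[2.2,-3.26,0],[0,0,0]],[[2.2,-3.26,0],[0,0,0]],[[2.2,-3.26,0],[0,0,0]],[[2.2,-3.26,1],[0,0,0]],[[2.2,-3.26,1],[0,0,0]],[[2.2,-3.26,1],[0,0,0]],[[2.2,-3.26,1],[0,0,0]],[[2.2,-3.26,1],[0,0,0]],[[0,0,0],[0,0,0]]]' 
python3 -m creep '[[[0,0,0],[0,0,0]]]'; python3 st.py 0.512 0.212 0.060
python3 -c "
from plant import *
import cv2,pickle
c=read_camera('wrist'); cv2.imwrite('pics/k_wrist.png',c['img'][:,:,::-1]); pickle.dump(c,open('k_wrist.pkl','wb'))"
```

```text
t: 19.18
tool_pos: [0.5137, 0.2157, 0.3127]
orientation: [-3.128, -0.288, 0.011]
force: [-1.1, -0.8, 0.0]
opening: 0.0701
t: 19.27
tool_pos: [0.5132, 0.2125, 0.3149]
orientation: [3.127, 0.286, -0.009]
force: [-1.1, 0.1, 0.1]
opening: 0.0698
t 19.2667 grasp [0.5123 0.2121 0.1476] ydir -79.54 tilt -0.31 ytilt 0.06 F [-1.1  0.1  0.1] open 0.06982919785462226
grasp to target in tool axes cm [ 0.0227 -0.0054  8.7635]
```

View pics/k_wrist.png

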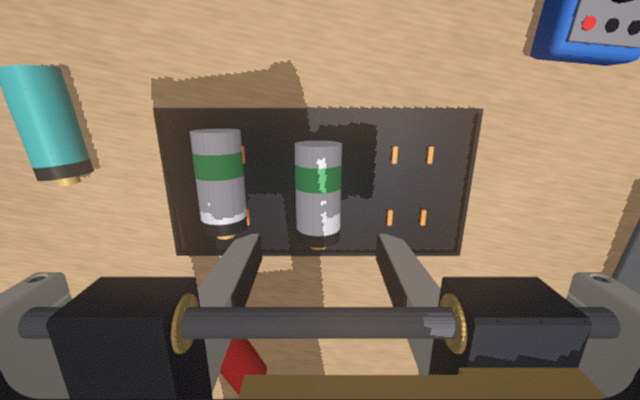

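```bash
python3 - <<'E'
from h import *
import pickle
np.set_printoptions(precision=4,suppress=True)
c=pickle.load(open("k_wrist.pkl","rb"))
for p in ((318,141.5),(217,129.5)):
    X=onplane(c,[p],.006)[0]; print("far end",X,"centre",X-.05*np.array([.985,.175,0]))
E
python3 -m creep '[[[0,0,3],[0,0,0]],[[0,0,3],[0,0,0]],[[0,0,2.7],[0,0,0]],[[0,0,2],[0,0,0]],[[0,0,1.2],[0,0,0]],[[0,0,0],[0,0,0]],[[0,0,0],[0,0,0]]]'; python3 st.py 0.512 0.212 0.026
python3 -c "
from plant import *
import cv2,pickle
c=read_camera('wrist'); cv2.imwrite('pics/l_wrist.png',c['img'][:,:,::-1]); pickle.dump(c,open('l_wrist.pkl','wb'))"
```

```text
far end [0.5608 0.2204 0.006 ] centre [0.5116 0.2116 0.006 ]
far end [0.5547 0.3151 0.006 ] centre [0.5055 0.3064 0.006 ]
t: 19.9
tool_pos: [0.5137, 0.2098, 0.1997]
orientation: [3.129, 0.277, -0.0]
force: [-0.3, -0.9, 0.0]
opening: 0.0698
t 19.9 grasp [0.5137 0.2097 0.0324] ydir -79.89 tilt -0.01 ytilt 0.04 F [-0.3 -0.9  0. ] open 0.06976335809878471
grasp to target in tool axes cm [-0.1269 -0.2561  0.6368]
```

View pics/l_wrist.png

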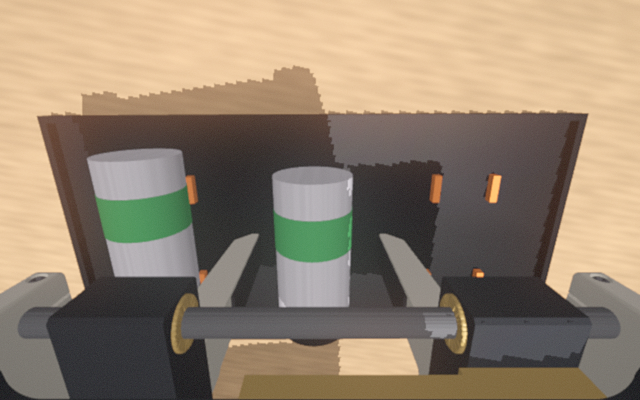

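Can B (middle column 313) is about 2.5 mm off the hand's centre (319), in agreement with the numbers. I'll correct, lower and grip.

```bash
python3 -m creep '[[[0,-0.25,0.3],[0,0,0]],[[0,0,0.35],[0,0,0]],[[0,0,0],[0,0,0]],[[0,0,0],[0,0,0]]]'; python3 st.py 0.512 0.212 0.026
python3 -m creep '[[[0,0,0],[0,0,0]],[[0,0,0],[0,0,0]],[[0,0,0],[0,0,0]],[[0,0,0],[0,0,0]],[[0,0,0],[0,0,0]]]' 0 35
python3 st.py
python3 -m creep '[[[0,0,-1],[0,0,0]],[[0,0,-2],[0,0,0]],[[0,0,-3],[0,0,0]],[[0,0,-4],[0,0,0]],[[0,0,-4],[0,0,0]],[[0,0,-4],[0,0,0]],[[0,0,0],[0,0,0]],[[0,0,0],[0,0,0]]]'
python3 st.py
python3 -c "
from plant import *
import cv2,pickle
c=read_camera('wrist'); cv2.imwrite('pics/m_wrist.png',c['img'][:,:,::-1]); pickle.dump(c,open('m_wrist.pkl','wb'))
s=read_state(); print([round(float(v),3) for v in s['q']])"
```

```text
t: 20.28
tool_pos: [0.5133, 0.2131, 0.1929]
orientation: [3.129, 0.278, 0.0]
force: [-0.6, 0.4, 0.7]
opening: 0.0699
t 20.2833 grasp [0.5133 0.2131 0.0256] ydir -79.84 tilt 0.01 ytilt 0.03 F [-0.6  0.4  0.7] open 0.06990429568617244
grasp to target in tool axes cm [-0.1451  0.0812 -0.0431]
t: 20.7
tool_pos: [0.5132, 0.213, 0.1925]
orientation: [3.129, 0.278, -0.0]
force: [0.3, -2.2, 0.9]
opening: 0.041
t 20.7 grasp [0.5131 0.2129 0.0252] ydir -79.85 tilt -0.01 ytilt 0.04 F [ 0.3 -2.2  0.9] open 0.041034256543044746
t: 21.37
tool_pos: [0.5139, 0.2134, 0.3763]
orientation: [-3.128, -0.278, -0.009]
force: [-0.4, -0.2, -5.0]
opening: 0.0408
t 21.3667 grasp [0.5149 0.2136 0.209 ] ydir -79.85 tilt 0.33 ytilt -0.02 F [-0.4 -0.2 -5. ] open 0.0408103884565955
[0.301, 0.027, 1.655, -0.001, 1.459, 1.695]
```

View pics/m_wrist.png

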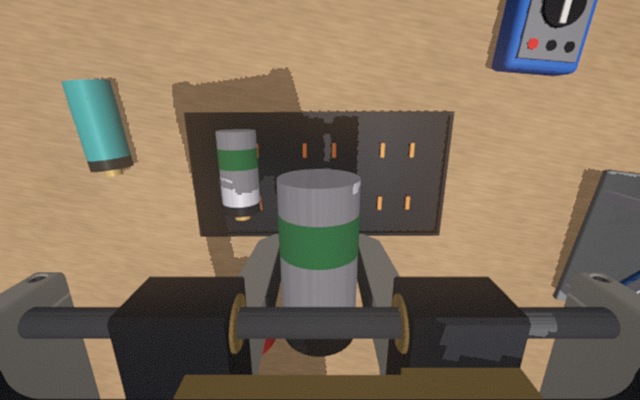

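Can B is held centred (wrist view, 278–360). Can A touched the contact at x ≈ 3.9 and seated at z ≈ 2.8 in my frame, so I'll update the well frame with those offsets and carry B to well3.

```bash
sed -i 's/\[.489,-.267,.1175\])/[.489,-.267,.1175])+.0039*X+.0028*Z/' wf.py wl.py; grep -n "0039" wf.py wl.py
cat > wl.py <<'E'
# usage: wl.py N e x y z(mm), flipped hand: where the cap centre is in well N frame, and shift to target in tool axes
import sys; from wf import *; from plant import *
np.set_printoptions(precision=2,suppress=True)
N=int(sys.argv[1]); e=float(sys.argv[2])/1000; tg=np.array([float(v) for v in sys.argv[3:6]])
s=read_state(); M=R.from_rotvec(s["orientation"]).as_matrix(); c=np.array(s["tool_pos"])+M[:,2]*grip_point_offset-M[:,0]*e
print("t %.2f"%s["t"],"cap in well mm",1e3*A.T@(c-W(N)),"F in well",A.T@np.array(s["force"]),"open",round(s["opening"],4),"q6 %.2f"%s["q"][5])
B=A@np.diag([1,-1,-1]); print("rot err deg, tool axes",np.degrees(R.from_matrix(M.T@B).as_rotvec()),"shift cm tool axes",100*M.T@(W(N)+A@(tg/1e3)-c))
E
python3 -m creep '[[[0,0,-1.5],[0,0,6.6]],[[-1.06,3.76,0],[0,0,0]],[[-1.06,3.76,0],[0,0,0]],[[-1.06,3.76,0],[0,0,0]],[[-1.06,3.76,0],[0,0,0]],[[-1.06,3.76,0],[0,0,0]],[[-1.06,3.76,0],[0,0,0]],[[-1.06,3.76,0],[0,0,0]],[[-1.06,3.76,0],[0,0,0]],[[-1.06,3.76,0],[0,0,0]],[[-1.06,3.76,0],[0,0,0]],[[-1.06,3.76,0],[0,0,0]]]'
python3 -m creep '[[[-1.06,3.76,0],[0,0,0]],[[-1.06,3.76,0],[0,0,0]],[[-1.06,3.76,0],[0,0,0]],[[-1.06,3.76,0],[0,0,0]],[[0,0,0],[0,6,0]],[[0,0,0],[0,6,0]],[[0,0,0],[0,6,0]],[[0,0,0],[0,6,0]],[[0,0,0],[0,6,0]],[[0,0,0],[0,0,0]],[[0,0,0],[0,0,0]]]'
python3 wl.py 3 0.8 12 0 40
```

```text
wf.py:4:def W(N): return np.array([.489,-.267,.1175])+.0039*X+.0028*Z+(2-N)*.09*Y
wl.py:6:X=.866*u+.5*k; Z=-.5*u+.866*k; W=np.array([.489,-.267,.1175])+.0039*X+.0028*Z+(2-N)*.09*Y; A=np.c_[X,Y,Z]
t: 22.42
tool_pos: [0.4207, -0.2081, 0.3847]
orientation: [-3.138, -0.097, 0.007]
force: [0.6, -0.3, -4.9]
opening: 0.0412
t: 23.33
tool_pos: [0.3881, -0.3592, 0.3848]
orientation: [-3.017, -0.089, -0.798]
force: [-0.5, -0.1, -4.4]
opening: 0.0412
t 23.33 cap in well mm [ 35.69   4.67 114.58] F in well [-2.63 -0.04 -3.52] open 0.0412 q6 0.39
rot err deg, tool axes [-0.15  0.36 -0.19] shift cm tool axes [-2.32  0.5   7.47]
```

```bash
python3 -m creep '[[[-0.6,0.1,2],[-0.15,0.3,-0.2]],[[-0.6,0.1,2],[0,0,0]],[[-0.6,0.1,2],[0,0,0]],[[-0.5,0.2,1.4],[0,0,0]],[[0,0,0],[0,0,0]],[[0,0,0],[0,0,0]]]'
python3 wl.py 3 0.8 12 0 10
python3 -c "
from plant import *
import cv2,pickle
for n in ['wrist','side','scene']:
    c=read_camera(n); cv2.imwrite(f'pics/n_{n}.png',c['img'][:,:,::-1]); pickle.dump(c,open(f'n_{n}.pkl','wb'))
im=cv2.imread('pics/n_side.png'); a=cv2.resize(im[85:205,285:375],None,fx=4.4,fy=4.4,interpolation=cv2.INTER_CUBIC)
im=cv2.imread('pics/n_scene.png'); b=cv2.resize(im[70:190,235:325],None,fx=4.4,fy=4.4,interpolation=cv2.INTER_CUBIC)
cv2.imwrite('pics/n_c.png',cv2.hconcat([a,b]))
"
```

```text
t: 23.83
tool_pos: [0.407, -0.3629, 0.3105]
orientation: [-3.018, -0.099, -0.809]
force: [0.2, -0.3, -4.6]
opening: 0.0414
t 23.83 cap in well mm [15.81 -0.52 40.97] F in well [-2.12 -0.26 -4.06] open 0.0414 q6 0.33
rot err deg, tool axes [-0.04 -0.02  0.18] shift cm tool axes [-0.38 -0.05  3.1 ]
```

View pics/n_wrist.png

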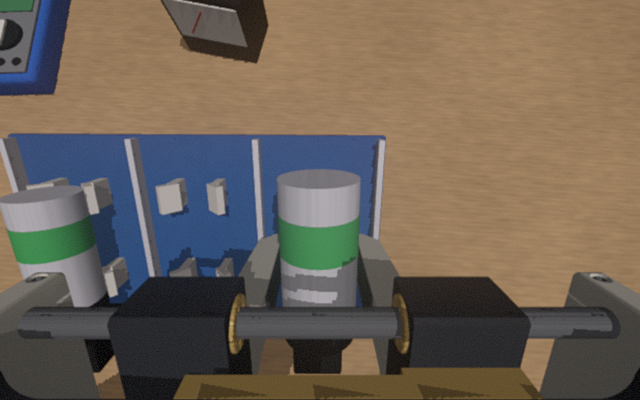

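View pics/n_c.png

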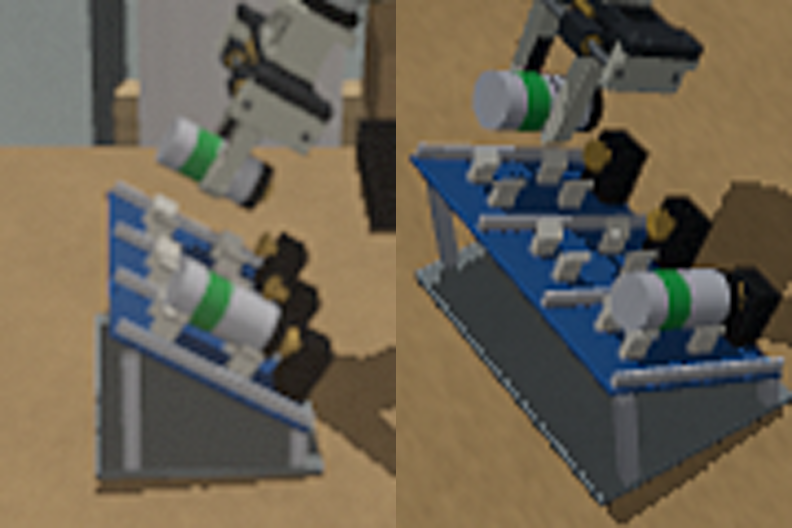

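The wrist view shows B at column 319, midway between the strips (about 259 and 379), so it is aligned with well3. Lowering.

```bash
python3 -m creep '[[[-0.35,-0.05,1.2],[0,0,0]],[[0,0,1.2],[0,0,0]],[[0,0,0.8],[0,0,0]],[[0,0,0.4],[0,0,0]],[[0,0,0],[0,0,0]],[[0,0,0],[0,0,0]]]' >/dev/null
python3 wl.py 3 0.8 12 0 0; python3 -m creep '[[[0,0,0.15],[0,0,0]],[[0,0,0],[0,0,0]],[[0,0,0],[0,0,0]]]' >/dev/null;python3 wl.py 3 0.8 12 0 0;  python3 -m creep '[[[0,0,0.1],[0,0,0]],[[0,0,0],[0,0,0]],[[0,0,0],[0,0,0]]]' >/dev/null;python3 wl.py 3 0.8 12 0 0
```

```text
t 24.48 cap in well mm [13.89 -1.27  5.98] F in well [-1.7   0.71 -4.15] open 0.041 q6 0.32
rot err deg, tool axes [ 0.12 -0.25  0.2 ] shift cm tool axes [-0.19 -0.13  0.6 ]
t 24.73 cap in well mm [14.51 -1.95  5.4 ] F in well [-2.53 -0.71 -3.96] open 0.0416 q6 0.32
rot err deg, tool axes [ 0.21 -0.3   0.22] shift cm tool axes [-0.25 -0.2   0.54]
t 24.98 cap in well mm [14.24 -1.75  4.15] F in well [-2.38  0.92 -3.43] open 0.0415 q6 0.31
rot err deg, tool axes [ 0.19 -0.29  0.21] shift cm tool axes [-0.23 -0.18  0.41]
```

```bash
python3 -m creep '[[[0,-0.17,0.1],[-0.1,-0.2,0.2]],[[0,0,0.1],[0,0,0]],[[0,0,0],[0,0,0]],[[0,0,0],[0,0,0]]]' >/dev/null
python3 wl.py 3 0.8 12 0 0; python3 -m creep '[[[0,0,0.1],[0,0,0]],[[0,0,0],[0,0,0]],[[0,0,0],[0,0,0]]]' >/dev/null;python3 wl.py 3 0.8 12 0 0;  python3 -m creep '[[[0,0,0.1],[0,0,0]],[[0,0,0],[0,0,0]],[[0,0,0],[0,0,0]]]' >/dev/null;python3 wl.py 3 0.8 12 0 0
```

```text
t 25.32 cap in well mm [13.61 -0.14  1.95] F in well [-1.82 -0.61 -4.01] open 0.0414 q6 0.32
rot err deg, tool axes [ 0.27 -0.08  0.02] shift cm tool axes [-0.16 -0.02  0.19]
t 25.57 cap in well mm [13.57 -0.25  0.96] F in well [-1.68  0.73 -3.58] open 0.0412 q6 0.32
rot err deg, tool axes [ 0.27 -0.08  0.01] shift cm tool axes [-0.16 -0.03  0.1 ]
t 25.82 cap in well mm [13.82 -0.44  0.28] F in well [-2.37  0.84  0.63] open 0.0412 q6 0.32
rot err deg, tool axes [ 0.29 -0.09  0.02] shift cm tool axes [-0.18 -0.04  0.03]
```

B seats at z ≈ 0.3 mm, as predicted. Sliding down towards the contact.

```bash
python3 -m creep '[[[-0.3,0,0],[0,0,0]],[[-0.3,0,0],[0,0,0]],[[-0.3,0,0],[0,0,0]],[[0,0,0],[0,0,0]],[[0,0,0],[0,0,0]]]' >/dev/null
python3 wl.py 3 0.8 0 0 0;  python3 -m creep '[[[-0.25,0,0],[0,0,0]],[[0,0,0],[0,0,0]],[[0,0,0],[0,0,0]],[[0,0,0],[0,0,0]]]' >/dev/null;python3 wl.py 3 0.8 -5 0 0
python3 -c "
from plant import *
import cv2,pickle
for n in ['wrist','side','scene']:
    c=read_camera(n); cv2.imwrite(f'pics/o_{n}.png',c['img'][:,:,::-1]); pickle.dump(c,open(f'o_{n}.pkl','wb'))
im=cv2.imread('pics/o_side.png'); a=cv2.resize(im[85:205,285:375],None,fx=4.4,fy=4.4,interpolation=cv2.INTER_CUBIC)
im=cv2.imread('pics/o_scene.png'); b=cv2.resize(im[70:190,235:325],None,fx=4.4,fy=4.4,interpolation=cv2.INTER_CUBIC)
cv2.imwrite('pics/o_c.png',cv2.hconcat([a,b]))
"
```

```text
t 26.23 cap in well mm [ 4.1  -0.07 -0.04] F in well [-3.2   1.74  0.23] open 0.0409 q6 0.30
rot err deg, tool axes [ 0.25 -0.05 -0.01] shift cm tool axes [-0.41 -0.01 -0.  ]
t 26.57 cap in well mm [ 2.09 -0.19  0.05] F in well [-0.48  2.93  2.65] open 0.0414 q6 0.30
rot err deg, tool axes [ 0.27 -0.07  0.02] shift cm tool axes [-0.71 -0.02  0.  ]
```

View pics/o_c.png

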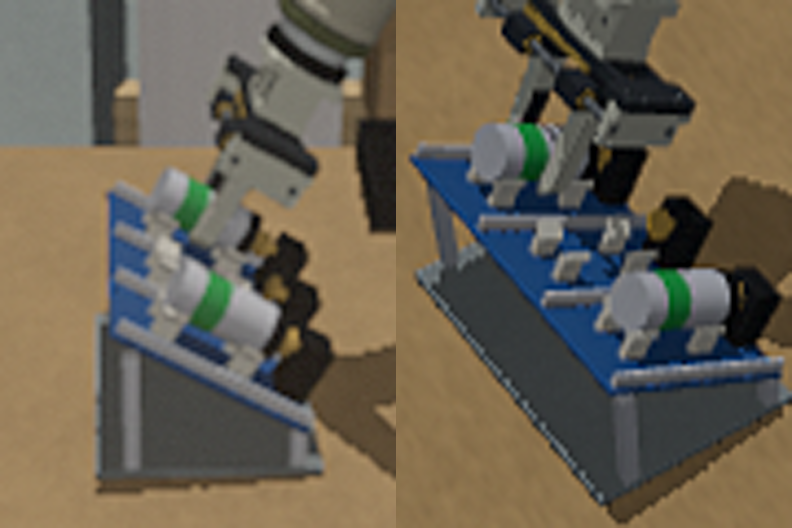

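View pics/o_wrist.png

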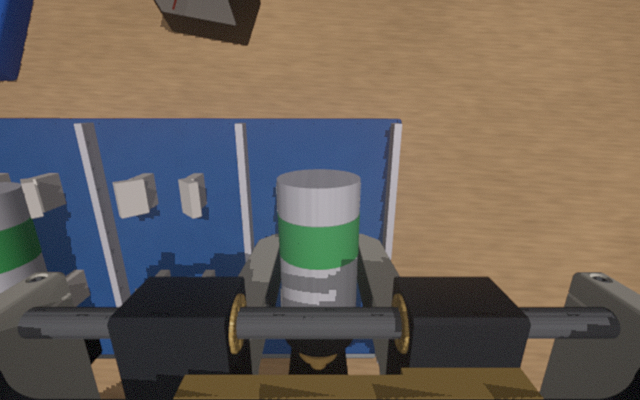

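```bash
python3 -m creep '[[[-0.2,0,0],[0,0,0]],[[-0.2,0,0],[0,0,0]],[[0,0,0],[0,0,0]],[[0,0,0],[0,0,0]]]' >/dev/null
python3 wl.py 3 0.8 -5 0 0;  python3 -m creep '[[[-0.2,0,0],[0,0,0]],[[0,0,0],[0,0,0]],[[0,0,0],[0,0,0]],[[0,0,0],[0,0,0]]]' >/dev/null;python3 wl.py 3 0.8 -5 0 0
python3 -c "
from plant import *
import cv2,pickle
for n in ['scene']:
    c=read_camera(n); cv2.imwrite(f'pics/p_{n}.png',c['img'][:,:,::-1]); pickle.dump(c,open(f'p_{n}.pkl','wb'))
im=cv2.imread('pics/p_scene.png'); b=cv2.resize(im[85:165,240:330],None,fx=8,fy=7,interpolation=cv2.INTER_CUBIC)
cv2.imwrite('pics/p_c.png',b)
"
```

```text
t 27.05 cap in well mm [-1.6  -0.29  0.17] F in well [2.78 4.43 0.57] open 0.0411 q6 0.29
rot err deg, tool axes [ 0.28 -0.11  0.01] shift cm tool axes [-0.34 -0.03  0.02]
t 27.38 cap in well mm [-3.49 -0.37  0.22] F in well [1.56 4.57 0.96] open 0.0412 q6 0.29
rot err deg, tool axes [ 0.29 -0.11  0.02] shift cm tool axes [-0.15 -0.04  0.02]
```

View pics/p_c.png

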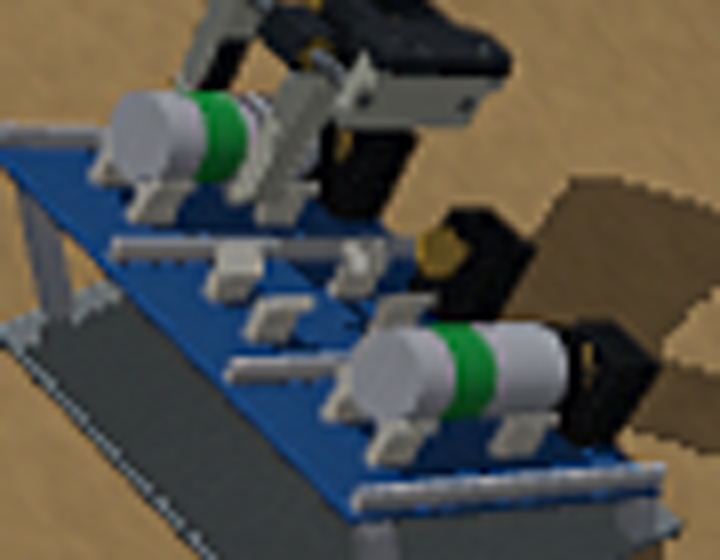

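In the scene crop, B stands about 2–3 mm further up its cradles than A, and the frame reading says 3.5 mm pressed. I'll push 2 mm more, release and look.

```bash
python3 -m creep '[[[-0.2,0,0],[0,0,0]],[[0,0,0],[0,0,0]],[[0,0,0],[0,0,0]],[[0,0,0],[0,0,0]]]' >/dev/null
python3 wl.py 3 0.8 -5 0 0;  python3 -m creep '[[[0,0,0],[0,0,0]],[[0,0,0],[0,0,0]],[[0,0,0],[0,0,0]],[[0,0,0],[0,0,0]]]' 65 >/dev/null;python3 wl.py 3 0.8 -5 0 0
python3 -m creep '[[[0,0,-1],[0,0,0]],[[0,0,-2],[0,0,0]],[[0,0,-3],[0,0,0]],[[0,0,-3],[0,0,0]],[[0,0,-3],[0,0,0]],[[0,0,0],[0,0,0]],[[0,0,0],[0,0,0]]]'
python3 -c "
from plant import *
import cv2,pickle
for n in ['scene','side','wrist']:
    c=read_camera(n); cv2.imwrite(f'pics/q_{n}.png',c['img'][:,:,::-1]); pickle.dump(c,open(f'q_{n}.pkl','wb'))
im=cv2.imread('pics/q_scene.png'); b=cv2.resize(im[85:165,240:330],None,fx=8,fy=7,interpolation=cv2.INTER_CUBIC)
cv2.imwrite('pics/q_c.png',b)
"
```

```text
t 27.77 cap in well mm [-5.41 -0.4   0.23] F in well [2.22 5.06 1.75] open 0.041 q6 0.28
rot err deg, tool axes [ 0.29 -0.12  0.02] shift cm tool axes [ 0.04 -0.04  0.02]
t 28.10 cap in well mm [-5.98 -0.87  0.17] F in well [-0.49 -0.38  0.89] open 0.0594 q6 0.28
rot err deg, tool axes [ 0.34 -0.08  0.01] shift cm tool axes [ 0.1  -0.09  0.02]
t: 28.68
tool_pos: [0.3478, -0.3657, 0.3709]
orientation: [-3.026, -0.092, -0.817]
force: [0.1, -0.5, 0.5]
opening: 0.0604
```

View pics/q_c.png

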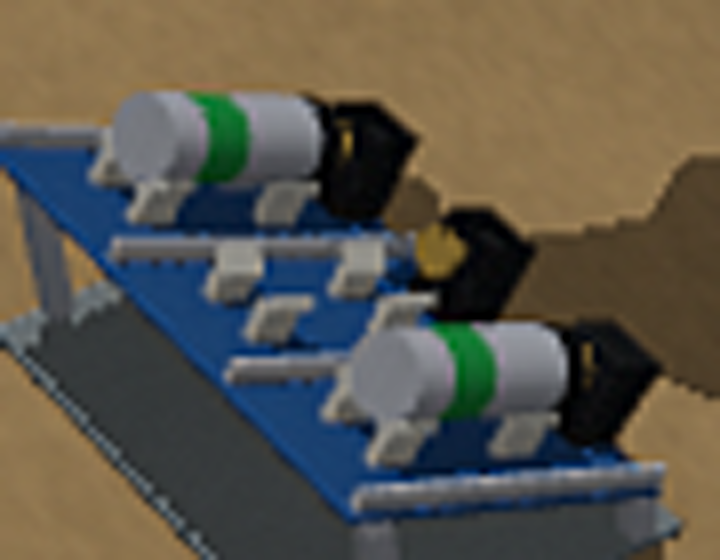

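View pics/q_wrist.png

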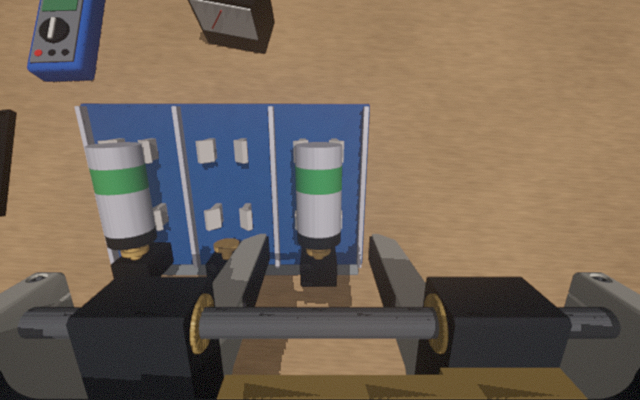

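```bash
python3 - <<'E'
import cv2
im=cv2.imread('pics/q_wrist.png'); a=im[125:290,75:175]; b=im[125:290,270:370]
cv2.imwrite('pics/q_wc.png',cv2.resize(cv2.hconcat([a,b]),None,fx=4,fy=3.6,interpolation=cv2.INTER_CUBIC))
E
```

```text
(no output)
```

View pics/q_wc.png

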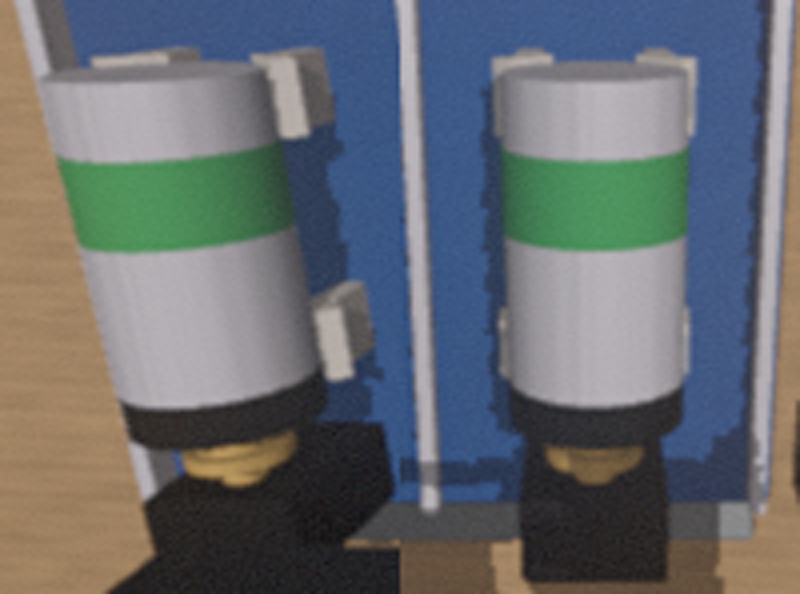

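```bash
python3 - <<'E'
from wf import *
import pickle
np.set_printoptions(precision=1,suppress=True)
c=pickle.load(open("q_wrist.pkl","rb"))
print("far end",xat(c,1,(114.2,147.8),21),xat(c,3,(319.2,147.2),21))
print("band low",xat(c,1,(122.5,193.6),21),xat(c,3,(319.2,193.6),21))
E
```

```text
far end [ 44.3 -16.6  21. ] [44.5 -1.8 21. ]
band low [  5.8 -15.7  21. ] [ 5.3 -1.7 21. ]
```

Both cans read x ≈ 44.4 at the far end and 5.5 at the band, so both are pressed about 5.5 mm. Now the last can, C, at about (0.5075, 0.302).

```bash
python3 -m creep '[[[0,0,0],[0,-6,0]],[[0,0,0],[0,-6,0]],[[0,0,0],[0,-6,0]],[[0,0,0],[0,-6,0]],[[0,0,0],[0,-6,0]],[[0,0,0],[0,0,-7]],[[0,0,0],[0,0,0]],[[0,0,0],[0,0,0]]]' 75
python3 st.py 0.5075 0.302 0.16
```

```text
t: 29.5
tool_pos: [0.3487, -0.3643, 0.3664]
orientation: [3.127, 0.283, 0.001]
force: [0.1, -0.4, -0.4]
opening: 0.0699
t 29.5 grasp [ 0.3489 -0.3646  0.1991] ydir -79.66 tilt 0.05 ytilt 0.12 F [ 0.1 -0.4 -0.4] open 0.06988372064977685
grasp to target in tool axes cm [ 27.5616 -62.7401   3.7967]
```

```bash
python3 -m creep '[[[1.62,-3.69,0],[0,0,0]],[[1.62,-3.69,0],[0,0,0]],[[1.62,-3.69,0],[0,0,0]],[[1.62,-3.69,0],[0,0,0]],[[1.62,-3.69,0],[0,0,0]],[[1.62,-3.69,0],[0,0,0]],[[1.62,-3.69,0],[0,0,0]],[[1.62,-3.69,0],[0,0,0]],[[1.62,-3.69,0],[0,0,0]],[[1.62,-3.69,0],[0,0,0]],[[1.62,-3.69,0],[0,0,0]],[[1.62,-3.69,0],[0,0,0]]]' >/dev/null
python3 -m creep '[[[1.62,-3.69,0.5],[0,0,0]],[[1.62,-3.69,0.5],[0,0,0]],[[1.62,-3.69,0.5],[0,0,0]],[[1.62,-3.69,1],[0,0,0]],[[1.62,-3.69,1],[0,0,0]],[[0,0,0],[0,0,0]],[[0,0,0],[0,0,0]]]'
python3 st.py 0.5075 0.302 0.027
python3 -c "
from plant import *
import cv2,pickle
c=read_camera('wrist'); cv2.imwrite('pics/r_wrist.png',c['img'][:,:,::-1]); pickle.dump(c,open('r_wrist.pkl','wb'))"
```

```text
t: 31.08
tool_pos: [0.5051, 0.3032, 0.3275]
orientation: [3.123, 0.284, -0.005]
force: [-0.2, -0.4, 0.3]
opening: 0.0696
t 31.0833 grasp [0.5046 0.3023 0.1602] ydir -79.59 tilt -0.15 ytilt 0.29 F [-0.2 -0.4  0.3] open 0.0696363340598531
grasp to target in tool axes cm [ 0.3233  0.0143 13.3211]
```

View pics/r_wrist.png

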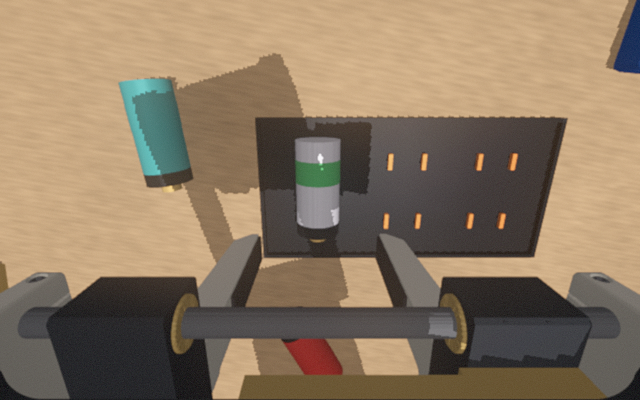

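```bash
python3 - <<'E'
from h import *
import pickle
np.set_printoptions(precision=4,suppress=True)
c=pickle.load(open("r_wrist.pkl","rb"))
X=onplane(c,[(318,138)],.006)[0]; print("far end",X,"centre",X-.05*np.array([.983,.185,0]))
E
python3 -m creep '[[[0.35,0,3.5],[0,0,0]],[[0,0,3.5],[0,0,0]],[[0,0,2.8],[0,0,0]],[[0,0,2],[0,0,0]],[[0,0,0.9],[0,0,0]],[[0,0,0],[0,0,0]],[[0,0,0],[0,0,0]]]'; python3 st.py 0.5075 0.302 0.0255
python3 -c "
from plant import *
import cv2,pickle
c=read_camera('wrist'); cv2.imwrite('pics/s_wrist.png',c['img'][:,:,::-1]); pickle.dump(c,open('s_wrist.pkl','wb'))"
```

```text
far end [0.5554 0.3103 0.006 ] centre [0.5063 0.3011 0.006 ]
t: 31.72
tool_pos: [0.51, 0.3011, 0.2047]
orientation: [3.125, 0.282, 0.004]
force: [0.4, 0.1, 0.9]
opening: 0.0697
t 31.7167 grasp [0.5105 0.3005 0.0374] ydir -79.69 tilt 0.16 ytilt 0.24 F [0.4 0.1 0.9] open 0.0696776919296112
grasp to target in tool axes cm [-0.2682 -0.2066  1.1863]
```

View pics/s_wrist.png

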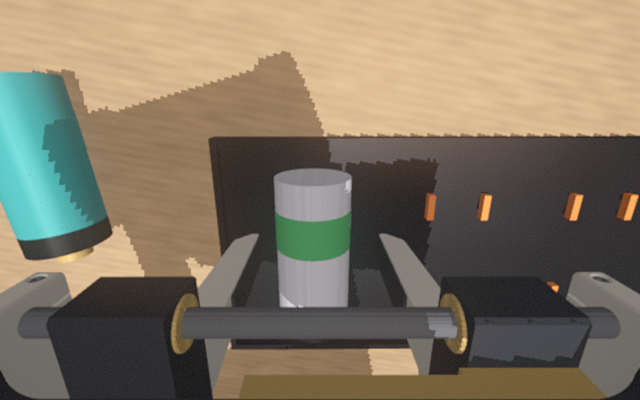

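C is also about 2.5 mm off the hand's centre (313 vs 319). I'll correct, lower and grip.

```bash
python3 -m creep '[[[-0.1,-0.25,0.6],[0,0,0]],[[0,0,0.6],[0,0,0]],[[0,0,0],[0,0,0]],[[0,0,0],[0,0,0]]]'; python3 st.py 0.507 0.302 0.0255
python3 -m creep '[[[0,0,0],[0,0,0]],[[0,0,0],[0,0,0]],[[0,0,0],[0,0,0]],[[0,0,0],[0,0,0]],[[0,0,0],[0,0,0]]]' 0 35
python3 st.py 0.507 0.302 0.0255
python3 -m creep '[[[0,0,-1],[0,0,0]],[[0,0,-2],[0,0,0]],[[0,0,-3],[0,0,0]],[[0,0,-4],[0,0,0]],[[0,0,-4],[0,0,0]],[[0,0,-4],[0,0,0]],[[0,0,0],[0,0,0]],[[0,0,0],[0,0,0]]]'
python3 st.py
python3 -c "
from plant import *
import cv2,pickle
c=read_camera('wrist'); cv2.imwrite('pics/t_wrist.png',c['img'][:,:,::-1]); pickle.dump(c,open('t_wrist.pkl','wb'))
a=cv2.imread('pics/t_wrist.png')[150:370,230:410];b=cv2.imread('pics/m_wrist.png')[150:370,230:410]
cv2.imwrite('pics/tm.png',cv2.resize(cv2.hconcat([b,a]),None,fx=2.2,fy=2.2))"
```

```text
t: 32.1
tool_pos: [0.5079, 0.3042, 0.1912]
orientation: [3.124, 0.285, 0.001]
force: [-1.5, -0.3, 1.4]
opening: 0.0694
t 32.1 grasp [0.5081 0.3034 0.0239] ydir -79.57 tilt 0.07 ytilt 0.27 F [-1.5 -0.3  1.4] open 0.06936610278684328
grasp to target in tool axes cm [-0.1331  0.1216 -0.1574]
t: 32.52
tool_pos: [0.5081, 0.3042, 0.1915]
orientation: [3.124, 0.285, 0.002]
force: [0.5, 0.1, 1.5]
opening: 0.0416
t 32.5167 grasp [0.5084 0.3035 0.0242] ydir -79.59 tilt 0.11 ytilt 0.25 F [0.5 0.1 1.5] open 0.041554108356877194
grasp to target in tool axes cm [-0.1674  0.1178 -0.1311]
t: 33.18
tool_pos: [0.5085, 0.3053, 0.3754]
orientation: [3.127, 0.285, 0.012]
force: [0.5, 0.4, -4.3]
opening: 0.0412
t 33.1833 grasp [0.5097 0.305  0.2081] ydir -79.58 tilt 0.44 ytilt 0.16 F [ 0.5  0.4 -4.3] open 0.041205344497074026
```

View pics/tm.png

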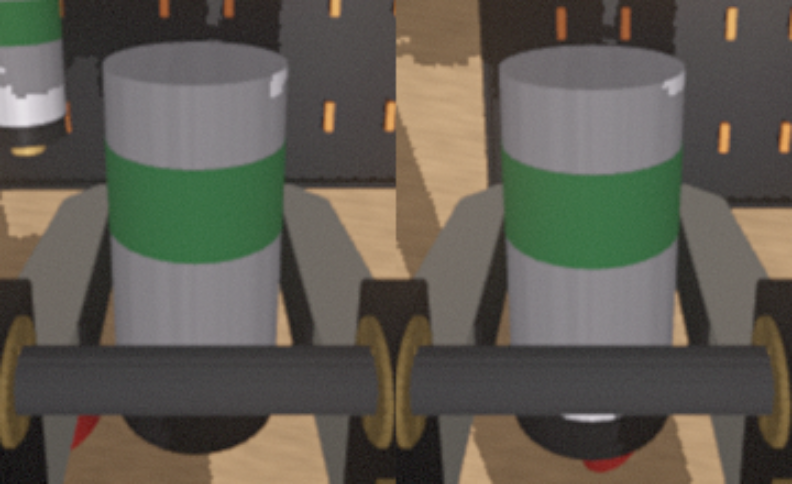

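C sits within about 1 mm of B's position in the hand. I'll carry it to well2.

```bash
python3 -m creep '[[[0,0,-1.5],[0,0,6.9]],[[-1.06,3.76,0],[0,0,0]],[[-1.06,3.76,0],[0,0,0]],[[-1.06,3.76,0],[0,0,0]],[[-1.06,3.76,0],[0,0,0]],[[-1.06,3.76,0],[0,0,0]],[[-1.06,3.76,0],[0,0,0]],[[-1.06,3.76,0],[0,0,0]],[[-1.06,3.76,0],[0,0,0]],[[-1.06,3.76,0],[0,0,0]],[[-1.06,3.76,0],[0,0,0]],[[-1.06,3.76,0],[0,0,0]]]' >/dev/null
python3 -m creep '[[[-1.06,3.76,0],[0,0,0]],[[-1.06,3.76,0],[0,0,0]],[[-1.06,3.76,0],[0,0,0]],[[-1.06,3.76,0],[0,0,0]],[[0,0,0],[0,6,0]],[[0,0,0],[0,6,0]],[[0,0,0],[0,6,0]],[[0,0,0],[0,6,0]],[[0,0,0],[0,6,0]],[[0,0,0],[0,0,0]],[[0,0,0],[0,0,0]]]'
python3 wl.py 2 1.5 14 0 40
```

```text
t: 35.15
tool_pos: [0.3824, -0.2674, 0.3857]
orientation: [-3.021, -0.091, -0.802]
force: [-0.3, -0.7, -3.9]
opening: 0.0408
t 35.15 cap in well mm [ 35.72   5.93 115.38] F in well [-2.26 -0.66 -3.21] open 0.0408 q6 0.52
rot err deg, tool axes [ 0.08  0.27 -0.09] shift cm tool axes [-2.14  0.59  7.55]
```

```bash
python3 -m creep '[[[-0.6,0.1,2],[0.1,0.2,-0.1]],[[-0.6,0.1,2],[0,0,0]],[[-0.6,0.1,2],[0,0,0]],[[-0.5,0.2,1.4],[0,0,0]],[[0,0,0],[0,0,0]],[[0,0,0],[0,0,0]]]' >/dev/null
python3 wl.py 2 1.5 14 0 10
python3 -c "
from plant import *
import cv2,pickle
for n in ['wrist']:
    c=read_camera(n); cv2.imwrite(f'pics/u_{n}.png',c['img'][:,:,::-1]); pickle.dump(c,open(f'u_{n}.pkl','wb'))
"
```

```text
t 35.65 cap in well mm [15.39  1.56 41.76] F in well [-1.59  0.05 -2.2 ] open 0.0413 q6 0.46
rot err deg, tool axes [-0.08  0.    0.17] shift cm tool axes [-0.14  0.16  3.18]
```

View pics/u_wrist.png

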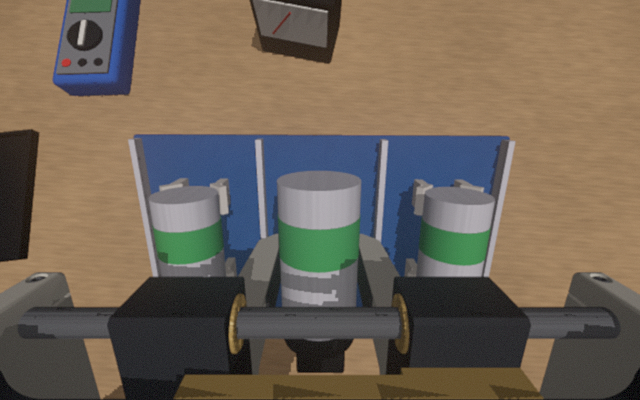

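C is midway between the strips (260, 382) to within 2 px, and the frame asks for the same +1.6 mm shift. Lowering.

```bash
python3 -m creep '[[[-0.1,0.1,1.2],[0,0,0]],[[0,0,1.2],[0,0,0]],[[0,0,0.8],[0,0,0]],[[0,0,0.4],[0,0,0]],[[0,0,0],[0,0,0]],[[0,0,0],[0,0,0]]]' >/dev/null
python3 wl.py 2 1.5 14 0 0
```

```text
t 36.20 cap in well mm [16.68 -0.94  7.57] F in well [-2.33 -0.14 -2.9 ] open 0.0412 q6 0.45
rot err deg, tool axes [ 0.13 -0.27  0.22] shift cm tool axes [-0.27 -0.1   0.76]
```

```bash
python3 -m creep '[[[-0.25,-0.1,0.25],[0,-0.2,0.2]],[[0,0,0.2],[0,0,0]],[[0,0,0],[0,0,0]],[[0,0,0],[0,0,0]]]' >/dev/null
python3 wl.py 2 1.5 14 0 0; python3 -m creep '[[[0,0,0.15],[0,0,0]],[[0,0,0],[0,0,0]],[[0,0,0],[0,0,0]]]' >/dev/null;python3 wl.py 2 1.5 14 0 0;  python3 -m creep '[[[0,0,0.1],[0,0,0]],[[0,0,0],[0,0,0]],[[0,0,0],[0,0,0]]]' >/dev/null;python3 wl.py 2 1.5 14 0 0
```

```text
t 36.53 cap in well mm [13.3   0.01  2.78] F in well [-1.92 -0.36 -3.05] open 0.0414 q6 0.45
rot err deg, tool axes [ 0.14 -0.09 -0.01] shift cm tool axes [ 0.07 -0.    0.28]
t 36.78 cap in well mm [13.32  0.02  1.19] F in well [-1.21 -0.21 -3.39] open 0.0412 q6 0.45
rot err deg, tool axes [ 0.13 -0.08 -0.  ] shift cm tool axes [0.07 0.   0.12]
t 37.03 cap in well mm [13.26  0.06  0.13] F in well [-1.45 -0.7  -3.49] open 0.0416 q6 0.45
rot err deg, tool axes [ 0.13 -0.08 -0.01] shift cm tool axes [0.07 0.01 0.01]
```

```bash
python3 -m creep '[[[0,0,0.08],[0,0,0]],[[0,0,0],[0,0,0]],[[0,0,0],[0,0,0]]]' >/dev/null;python3 wl.py 2 1.5 14 0 0;  python3 -m creep '[[[0,0,0.06],[0,0,0]],[[0,0,0],[0,0,0]],[[0,0,0],[0,0,0]]]' >/dev/null;python3 wl.py 2 1.5 14 0 0
```

```text
t 37.28 cap in well mm [13.28  0.07 -0.66] F in well [-1.86  0.45 -3.08] open 0.0412 q6 0.45
rot err deg, tool axes [ 0.13 -0.08 -0.  ] shift cm tool axes [ 0.07  0.01 -0.07]
t 37.53 cap in well mm [13.37  0.01 -1.18] F in well [-0.56 -0.08 -3.21] open 0.0415 q6 0.45
rot err deg, tool axes [ 0.13 -0.09 -0.  ] shift cm tool axes [ 0.06  0.   -0.12]
```

```bash
python3 -m creep '[[[0,0,0.06],[0,0,0]],[[0,0,0],[0,0,0]],[[0,0,0],[0,0,0]]]' >/dev/null;python3 wl.py 2 1.5 14 0 0;  python3 -m creep '[[[0,0,0.06],[0,0,0]],[[0,0,0],[0,0,0]],[[0,0,0],[0,0,0]]]' >/dev/null;python3 wl.py 2 1.5 14 0 0
```

```text
t 37.78 cap in well mm [13.44  0.   -1.34] F in well [-5.23  2.57  7.19] open 0.0413 q6 0.45
rot err deg, tool axes [ 0.12 -0.07  0.02] shift cm tool axes [ 0.06  0.   -0.13]
t 38.03 cap in well mm [13.48 -0.03 -1.45] F in well [-7.96  5.51 17.59] open 0.0413 q6 0.45
rot err deg, tool axes [ 0.11 -0.06  0.05] shift cm tool axes [ 0.05 -0.   -0.15]
```

C is seated. I'll take off the preload and slide down in stages.

```bash
python3 -m creep '[[[0,0,-0.1],[0,0,0]],[[-0.3,0,0],[0,0,0]],[[-0.3,0,0],[0,0,0]],[[-0.3,0,0],[0,0,0]],[[0,0,0],[0,0,0]],[[0,0,0],[0,0,0]]]' >/dev/null
python3 wl.py 2 1.5 -5 0 -1.3;  python3 -m creep '[[[-0.25,0,0],[0,0,0]],[[-0.2,0,0],[0,0,0]],[[0,0,0],[0,0,0]],[[0,0,0],[0,0,0]]]' >/dev/null;python3 wl.py 2 1.5 -5 0 -1.3
python3 -m creep '[[[-0.2,0,0],[0,0,0]],[[0,0,0],[0,0,0]],[[0,0,0],[0,0,0]]]' >/dev/null;python3 wl.py 2 1.5 -5 0 -1.3
python3 -c "
from plant import *
import cv2,pickle
for n in ['scene']:
    c=read_camera(n); cv2.imwrite(f'pics/v_{n}.png',c['img'][:,:,::-1]); pickle.dump(c,open(f'v_{n}.pkl','wb'))
im=cv2.imread('pics/v_scene.png'); b=cv2.resize(im[85:165,240:330],None,fx=8,fy=7,interpolation=cv2.INTER_CUBIC)
cv2.imwrite('pics/v_c.png',b)
"
```

```text
t 38.53 cap in well mm [ 4.16  0.08 -1.35] F in well [-0.96  2.58  3.04] open 0.0414 q6 0.43
rot err deg, tool axes [ 0.12 -0.08 -0.01] shift cm tool axes [-0.92  0.01 -0.01]
t 38.87 cap in well mm [-0.12  0.05 -1.33] F in well [1.26 3.52 0.95] open 0.0413 q6 0.42
rot err deg, tool axes [ 0.13 -0.09 -0.  ] shift cm tool axes [-0.49  0.   -0.  ]
t 39.12 cap in well mm [-2.06  0.04 -1.34] F in well [1.52 3.89 2.91] open 0.041 q6 0.42
rot err deg, tool axes [ 0.13 -0.09 -0.  ] shift cm tool axes [-0.29  0.   -0.  ]
```

View pics/v_c.png

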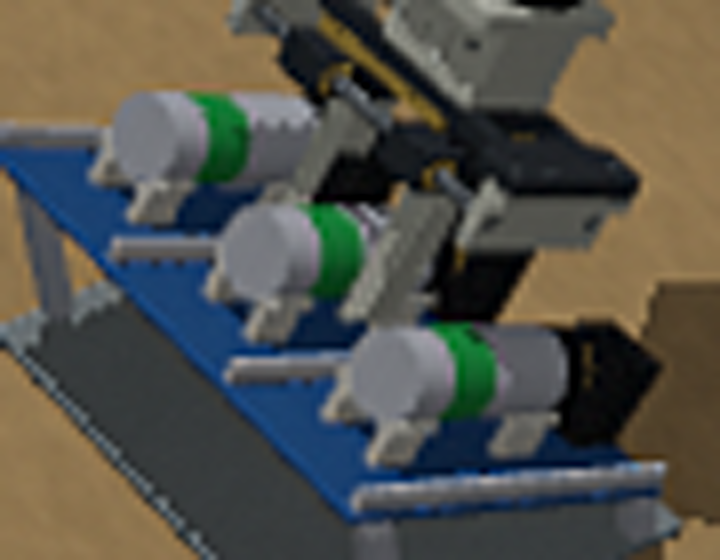

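Compared with the neighbours, C still stands about 4 mm higher, and the frame reads −2.06. I'll push another 3.5 mm, release and retreat.

```bash
python3 -m creep '[[[-0.2,0,0],[0,0,0]],[[-0.15,0,0],[0,0,0]],[[0,0,0],[0,0,0]],[[0,0,0],[0,0,0]],[[0,0,0],[0,0,0]]]' >/dev/null
python3 wl.py 2 1.5 -5 0 -1.3;  python3 -m creep '[[[0,0,0],[0,0,0]],[[0,0,0],[0,0,0]],[[0,0,0],[0,0,0]],[[0,0,0],[0,0,0]]]' 65 >/dev/null;python3 wl.py 2 1.5 -5 0 -1.3
python3 -m creep '[[[0,0,-1],[0,0,0]],[[0,0,-2],[0,0,0]],[[0,0,-3],[0,0,0]],[[0,0,-3],[0,0,0]],[[0,0,-3],[0,0,0]],[[0,0,0],[0,0,0]],[[0,0,0],[0,0,0]]]'
python3 -c "
from plant import *
import cv2,pickle
for n in ['scene','side','wrist']:
    c=read_camera(n); cv2.imwrite(f'pics/x_{n}.png',c['img'][:,:,::-1]); pickle.dump(c,open(f'x_{n}.pkl','wb'))
im=cv2.imread('pics/x_scene.png'); b=cv2.resize(im[85:165,240:330],None,fx=8,fy=7,interpolation=cv2.INTER_CUBIC)
cv2.imwrite('pics/x_c.png',b)
im=cv2.imread('pics/x_wrist.png'); cv2.imwrite('pics/x_wc.png',cv2.resize(im[120:300,160:470],None,fx=2.5,fy=3,interpolation=cv2.INTER_CUBIC))
"
```

```text
t 39.58 cap in well mm [-5.46  0.02 -1.31] F in well [3.57 4.36 3.01] open 0.0415 q6 0.41
rot err deg, tool axes [ 0.13 -0.1   0.  ] shift cm tool axes [ 0.05  0.   -0.  ]
t 39.92 cap in well mm [-6.16 -0.25 -1.57] F in well [-0.54  0.75 -0.08] open 0.0591 q6 0.41
rot err deg, tool axes [ 0.16 -0.05 -0.02] shift cm tool axes [ 0.12 -0.02 -0.03]
t: 40.5
tool_pos: [0.3439, -0.2761, 0.3698]
orientation: [-3.023, -0.092, -0.816]
force: [0.6, 0.7, -0.7]
opening: 0.0608
```

View pics/x_c.png

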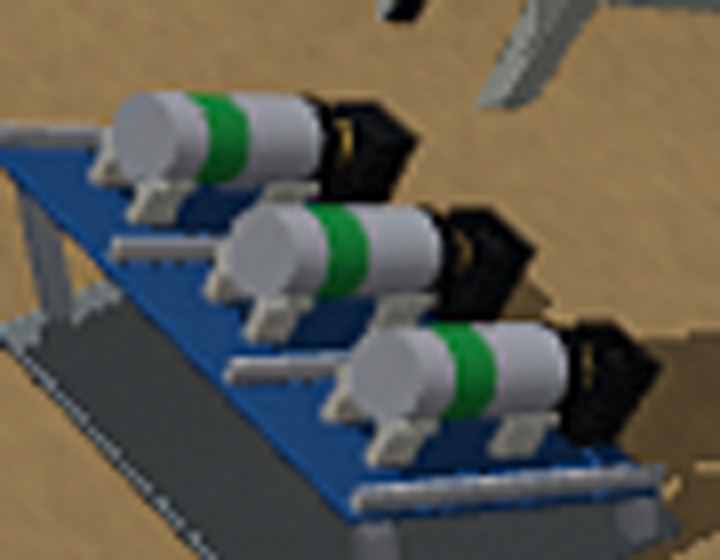

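View pics/x_wc.png

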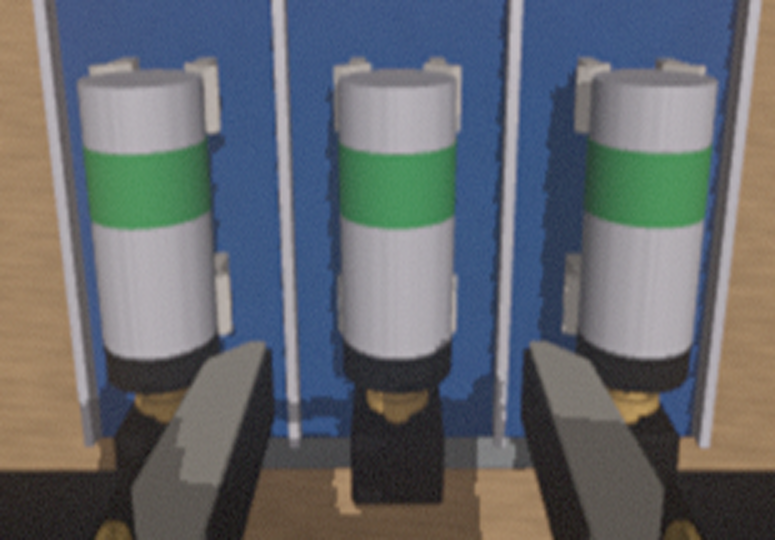

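All three rows look alike in both views. For an independent check of the plungers I'll level the tool, which brings the wrist camera right over the contacts.

```bash
python3 -m creep '[[[0,0,-0.5],[0,-6,0]],[[0,0,-0.5],[0,-6,0]],[[0,0,0],[0,-6,0]],[[0,0,0],[0,-6,0]],[[0,0,0],[0,-6,0]],[[0,0,0],[0,0,0]],[[0,0,0],[0,0,0]]]' 
python3 -c "
from plant import *
import cv2,pickle
for n in ['wrist']:
    c=read_camera(n); cv2.imwrite(f'pics/y_{n}.png',c['img'][:,:,::-1]); pickle.dump(c,open(f'y_{n}.pkl','wb'))
"
```

```text
t: 41.23
tool_pos: [0.3406, -0.2749, 0.3744]
orientation: [-3.139, -0.099, -0.003]
force: [0.6, 0.2, -0.8]
opening: 0.0602
```

View pics/y_wrist.png

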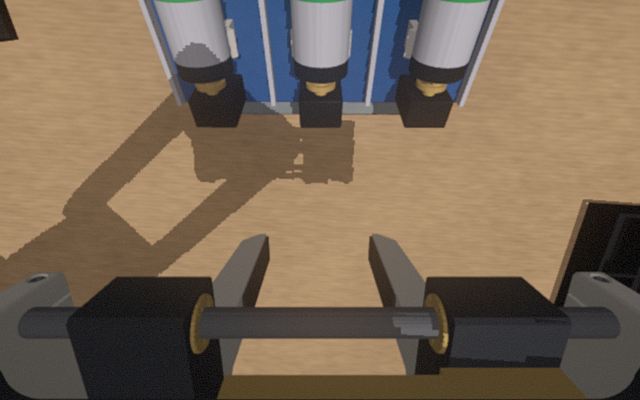

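```bash
python3 -c "
import cv2
im=cv2.imread('pics/y_wrist.png'); cv2.imwrite('pics/y_c.png',cv2.resize(im[40:135,180:460],None,fx=2.8,fy=5,interpolation=cv2.INTER_CUBIC))"
```

```text
(no output)
```

View pics/y_c.png

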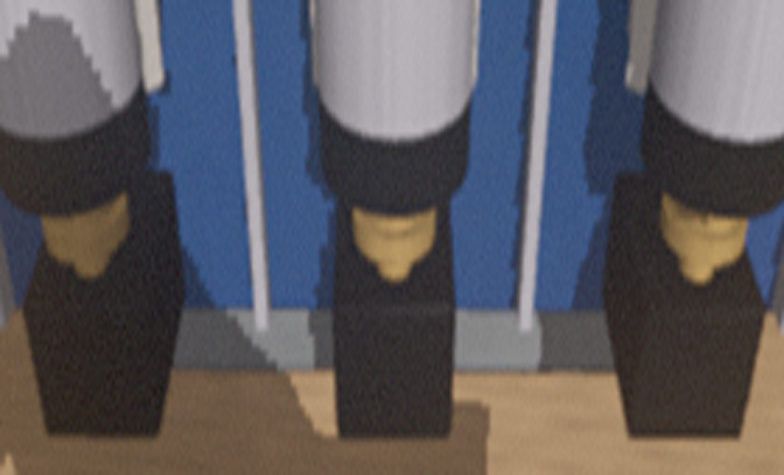

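The middle crop and both neighbours show the same can-to-housing distance to within about 1 mm. A last check is that the bystanders have not moved between the first and last scene pictures; then I hand in.

```bash
python3 - <<'E'
import cv2,numpy as np
a=cv2.imread("pics/a_scene.png");b=cv2.imread("pics/x_scene.png")
for n,(x,y,w,h) in {"panel":(195,150,40,55),"multimeter":(228,212,62,52),"transformer":(266,272,42,48)}.items():
    t=a[y:y+h,x:x+w]; r=cv2.matchTemplate(b[y-8:y+h+8,x-8:x+w+8],t,cv2.TM_CCOEFF_NORMED); _,m,_,l=cv2.minMaxLoc(r); print(n,"shift px",l[0]-8,l[1]-8,"score",round(m,3))
from plant import *
s=read_state(); print(s["t"],np.round(s["force"],1),np.abs(s["dq"]).max())
print(close_job())
E
```

```text
panel shift px 0 0 score 1.0
multimeter shift px 0 0 score 1.0
transformer shift px 0 0 score 1.0
41.2833 [ 0.6 -0.1  0.4] 0.02290060791544055
the job is handed in; nothing more can be done
None
```

I laid all three capacitors in the carrier's wells, terminals down the slope, and handed the job in at 41.3 s. The hand was clear of everything at that point.

- **Seating:** The last wrist and scene pictures show all three lying alike and squarely in both cradles.
- **Spring contacts:** By my estimates, each contact is pressed in about 5 to 6 mm.
  - In well1, the disc-to-housing gap in the wrist picture gave 5.4 mm.
  - In well3, the tool position read 5.4 mm just before release, and the can's end and band match well1 to about 0.5 mm.
  - In well2, the tool position read 5.5 mm just before release. It was compared with its neighbours by eye only and agrees to about 1 mm.
- **Bystanders:** The multimeter, the transformer and the panel meter show no shift between the first and last scene pictures. I did not touch the red and turquoise look-alikes.

Three things went wrong or disagreed along the way:

- **Wrist limit:** Joint 6 reached its limit on the first approach, to well3. I put that can in well1 instead and gripped the other two with the hand turned half round.
- **Well frame:** My first stereo measurement of the wells was about 3 to 4 mm off. I corrected it from the seating force and the contact pictures.
- **Well3 mid-push:** The scene picture suggested about 1 mm less travel than the tool position did, so I went on pushing by the tool position.

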